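Prise the wire ring out of a lamp head

ROBOT

A 6-joint arm with a two-finger parallel gripper is mounted at the origin on the work surface. World frame = base frame: x ahead of the robot, y to its left, z up, the work surface at z = 0. Lengths are in mm, angles in rad, forces in N, time in s.
With the tool pointing down it reaches from about 275 to 850 mm from the base axis. Payload 5.2 kg.
Tool frame: the origin (TCP) lies at the very end of the fingers, on their centre line; the grasp point (between the pads) lies 19 mm behind it; z points along the fingers, x is the direction in which the jaws open and shut, and the axes are right-handed (so a half turn about z gives the same grasp; the last joint's range is limited). The gripper opens to 85 mm and grips with 20 to 120 N. Pads are 22 mm wide; open, the fingers measure 114 mm over their backs; the gripper's body (76 mm by 85 mm) begins 54 mm behind the grasp point. The pads swing forward as they close: fully open they stand 13 mm farther back than shut.
Start: joints at [-1.529, 0.259, 1.535, -0, 1.348, -0.203], TCP at [133.32, -533.602, 231.31] pointing down, gripper open.
Joint ranges: [-3.14, 3.14], [-0.91, 2.08], [0.19, 2.58], [-1.22, 4.36], [0.22, 2.71], [-3.12, 3.12]. Speed limits (rad/s): [2.57, 2.57, 3.14, 3.14, 3.14, 3.14].

INTERFACE

Orientations are given as a rotation vector (axis times angle).
In Python, from cell import robot, camera, camera_params gives the robot as it stands.
- The arm moves only by the shell command python3 -m inch 'ROWS' [OPENING] [FORCE]. ROWS is JSON, one flat list of numbers, 4 for each row, row after row: the shift along the tool's x, y, z scaled (see below), then the turn about the tool's z scaled (see below). In form: [tx, ty, tz, turn, tx, ty, tz, turn, ...]. A call has exactly 5 rows; each row shifts and turns the pose as measured when the row begins, along the tool's axes as they then stand; what a row does not reach is not made up. The controller multiplies each number of a shift by 120 mm and each number of a turn by 60 degrees. A row lasts 1/8 s, in which the tool goes at most 62.5 mm and 10.7 degrees, less where a joint would pass 70% of its speed; a pose out of reach is approached as far as the arm can. A call with a number of a shift or a turn outside -1 to 1 is refused whole. A call with a gripper value outside its range is refused whole. OPENING is the opening, from -1 (shut) to 1 (fully open), set as the call begins (- or left out, the last holds). The fingers move at their own pace and stop on an object; FORCE is the grip in N (left out, the last holds). Time passes only in rows, so rows that do not move let the fingers close, or fill a call up. It gives the time, the measured TCP pose, the force and the opening at its end, in the units of the state.
- robot.sense(): the state, without advancing time (a new reading comes with each control period).
- camera(name): name is "side" or "top" or "wrist"; returns the picture (400x640x3 uint8, blue, green, red); there is no depth.
- camera_params(name): a dict with "K" (3x3 intrinsics, pixels), "extrinsics" (4x4, takes a point from camera to world coordinates); the wrist camera has in their place "tool_from_camera" (4x4, takes a point from camera to tool coordinates, whose origin is the TCP and whose axes are the tool frame's). Camera axes: x right, y up, looking along -z (the intrinsics and any distortion apply to the point x, -y, -z); pixel columns grow to the right and rows downward; lengths in mm; the calibration is good to about 2 mm. A picture is of the moment at which its call begins: read the wrist's pose just before it. camera_params takes no time and is no camera call.
- robot.job_done(): hands the job in, once; it reports no verdict.
The state is a dict: "time_s": time; "joint_positions": joint angles; "qd": joint speeds; "effort": joint torques, N m; "ee_pos": TCP position; "ee_rot": TCP orientation; "ft_force": force on the tool from outside, world axes, zero at the start; "moment": the same for the moment, N m; "gripper_width": finger opening in mm.
Only numpy, scipy, OpenCV 4.12 (cv2) and the standard library are available. Lean on these libraries where they do the work, as an engineer would, in place of code of your own. Each camera call takes 0.05 s, during which the arm holds its last target.

TASK

A split wire ring holds the glass in the lamp head that lies mouth-up on the bench: take the hook pick from its rest and with its toe under the arch of one of the ring's bent-in tails gently lift that end out of the groove and over the rim, without bearing hard on glass, head or ring. Finish with the pick hanging in its rest again and the freed ring lifted out and laid flat on the cork mat, well inside its edges. Do not disturb the stone samples or the tumbler.

Things in the scene. Friction and masses are not known exactly. Their poses are not given: they have to be found in the camera images.
- head: White round lamp head lying mouth-up in a dark wooden cradle, fixed. Origin on the bench under its axis, z up, x axis towards the gap of the ring. Rim (top edge) 75 mm above the bench, outer radius 64 mm, bore radius 57 mm. A shoulder of inner radius 50.5 mm, 9 mm below the rim, carries the ring.
- mouth (a point): Centre of the lamp head's mouth, level with the rim. The glass disc (radius 49.5 mm) below the ring has a stiff springy seat (about 10 N per mm); its top lies anywhere from 0.5 to 10.5 mm below the ring's underside, unmeasured: feel for it. The ring's tails rest on it.
- tooth_a (a point): Top inner edge of a small steel tooth, 13 mm long, 40 degrees from the head's x axis on the +y side; a like one stands at -40 degrees. They lean inward over the ring, their undersides sloping, so that an end drawn up squeezes inward about 2 mm and snaps over. A flat lug opposite the gap reaches in 7 mm over the back of the ring.
- ring: Split ring of round steel wire 6 mm thick, outer radius 55.5 mm, about 110 g, in the lamp head's groove. Origin at its centre in the wire's mid plane (69 mm above the bench at first), z up, x towards its gap. Its sides flex like springs. Its two ends are bent inward as tails parallel to x at y = +17 and -17 mm, 28 mm clear between them.
- end_a (a point): Bend where the ring passes into the tail at y = +17 mm, wire centre, 50 mm from the ring's centre along x. The tail runs from here inward to x = 14 mm and droops (up to 17 degrees, loosely) until its tip rests on the glass. Between x = 31 and 19 mm it arches up 3.6 mm: there the pick's toe fits crosswise between wire and glass (opening 3.6 mm high or a little more, 13 mm wide).
- end_b (a point): The same bend at y = -17 mm. Either end, drawn up by its arch (the tail does not bend above level), comes over its tooth with 5 to 20 N and stays on top of it, some 10 mm higher than at first. The rest of the ring follows when it is then lifted by the freed tail and drawn towards the gap.
- pick: Hook pick, 70 g: wooden grip 22 (x) by 18 (y) by 44 mm tall, 60 to 104 mm above the origin; below it a straight steel stem 6 mm thick; at the foot a flat toe 6 mm wide, 3 mm thick, that points along +x and ends 10 mm from the stem's axis. Origin on the underside of the toe, under the stem's axis; z up. Hold the grip across its 18 mm (y).
- pick_grip (a point): Middle of the pick's grip, 84 mm above the underside of its toe.
- rest: Fixed plywood rest for the pick. Origin on the bench under its middle, z up. Two level rails along x (56 mm long, tops 72 mm above the bench) leave a slot 10 mm wide for the pick's stem; the grip stands on the rails, the toe along x, its underside 12 mm above the bench. The toe passes up and down through the slot when in line with it.
- mat: Cork mat, 200 x 200 x 4 mm, fixed. Origin at the centre of its underside.
- stone_a: Loose grey stone sample 90 x 60 x 22 mm beyond the lamp head, a bystander.
- stone_b: Loose pale stone sample 75 x 75 x 18 mm beyond the lamp head, a bystander.
- tumbler: Loose amber glass tumbler, 74 mm wide and 90 mm tall, a bystander.
Mind the look-alikes: they are no part of the job. There is more than one size of the ring; the one meant has the size given above.

How it is judged (in metres and radians):
On the way:
1. one end of the ring is lifted above the rim of the lamp head by the pick (z of any of end_a, end_b in the frame of head above 0.081 m and contact force between pick and ring above 0.1 N and contact force between the fingers and ring below 0.1 N), for 0.1 s.
At the end, for the whole second after the job is handed in: The ring lies flat and still on the cork mat (its centre within 42 mm of the mat's centre, within 0.12 rad of level), and the pick hangs upright in its rest (its foot 9 to 15 mm above the bench, within 20 mm of the rest's middle) (horizontal distance between ring and mat below 0.042 m and height (world z) of ring below 0.011 m and angle between ring's own z axis and vertical below 0.12 rad and linear speed of ring below 0.02 m/s and horizontal distance between pick and rest below 0.02 m and height (world z) of pick between 0.009 and 0.015 m and angle between pick's own z axis and vertical below 0.15 rad); the robot touches nothing.
It fails at once if the pick bears on the glass or the lamp head with more than 10 N (contact force between pick and head above 10 N).
It fails at once if the pick loads the ring with more than 25 N (contact force between pick and ring above 25 N).
It fails at once if the fingers press on the lamp head or its glass with more than 15 N (contact force between the fingers and head above 15 N).
It fails at once if a stone sample or the tumbler is pushed more than 20 mm (distance of any of stone_a, stone_b, tumbler from where it was at the start of the episode above 0.02 m).
It also fails if it takes over 72 s, if anything falls off the work surface, if the arm or the gripper's body presses on something with over 40 N, if the wrist force passes 120 N, or if a joint passes its speed limit or range.

## Working session

There is one attempt and no reset: what is moved stays moved. The work goes in short steps, Python scripts to look and compute and a shell command to move; the robot and the scene stay as the last step left them, time stands still between calls to the robot, and variables do not carry over. Pictures are saved under pics/ and viewed, and the job is handed in when it is done.

```bash
ls; mkdir -p pics
cat > h.py <<'E'
import numpy as np,cv2
from cell import robot,camera,camera_params
from scipy.spatial.transform import Rotation as R
def st():
    s=robot.sense();print('t',round(s['time_s'],2),'p',np.round(s['ee_pos'],1),'rv',np.round(s['ee_rot'],3),'F',np.round(s['ft_force'],1),'w',round(s['gripper_width'],1));return s
def T(s):
    M=np.eye(4);M[:3,:3]=R.from_rotvec(s['ee_rot']).as_matrix();M[:3,3]=s['ee_pos'];return M
def ray(name,uv,s=None):
    P=camera_params(name);K=np.array(P['K'])
    E=np.array(P['extrinsics']) if name!='wrist' else T(s)@np.array(P['tool_from_camera'])
    d=np.linalg.inv(K)@np.array([uv[0],uv[1],1.]);d=np.array([d[0],-d[1],-d[2]])
    return E[:3,3],E[:3,:3]@d
def onz(name,uv,z,s=None):
    o,d=ray(name,uv,s);return o+d*(z-o[2])/d[2]
def px(name,p,s=None):
    P=camera_params(name);K=np.array(P['K'])
    E=np.array(P['extrinsics']) if name!='wrist' else T(s)@np.array(P['tool_from_camera'])
    c=np.linalg.inv(E)@np.append(p,1);v=K@np.array([c[0],-c[1],-c[2]]);return v[:2]/v[2]
E
python3 - <<'E'
from h import *
s=st()
for n in('side','top','wrist'):
    cv2.imwrite(f'pics/{n}0.png',camera(n))
    P=camera_params(n);print(n,{k:np.round(np.array(v),3).tolist() if not isinstance(v,str) else v for k,v in P.items()})
E
```

```text
pics
t 0.0 p [ 133.3 -533.   230.4] rv [-2.475e+00  1.933e+00  2.000e-03] F [-0.2 -0.7 -0.4] w 85.4
side {'K': [[434.687, 0.0, 313.355], [0.0, 434.687, 192.179], [0.0, 0.0, 1.0]], 'extrinsics': [[-0.791, 0.306, -0.53, 27.457], [-0.612, -0.382, 0.693, 770.659], [0.009, 0.872, 0.489, 590.125], [0.0, 0.0, 0.0, 1.0]]}
top {'K': [[448.195, 0.0, 312.694], [0.0, 448.195, 202.453], [0.0, 0.0, 1.0]], 'extrinsics': [[0.016, 0.982, -0.189, 364.833], [-1.0, 0.017, 0.005, 92.922], [0.008, 0.188, 0.982, 1010.393], [0.0, 0.0, 0.0, 1.0]]}
wrist {'K': [[306.415, 0.0, 321.208], [0.0, 306.415, 200.192], [0.0, 0.0, 1.0]], 'tool_from_camera': [[1.0, 0.002, 0.0, 0.062], [0.002, -0.954, -0.301, -76.257], [-0.0, 0.301, -0.954, -143.216], [0.0, 0.0, 0.0, 1.0]]}
```

View pics/top0.png

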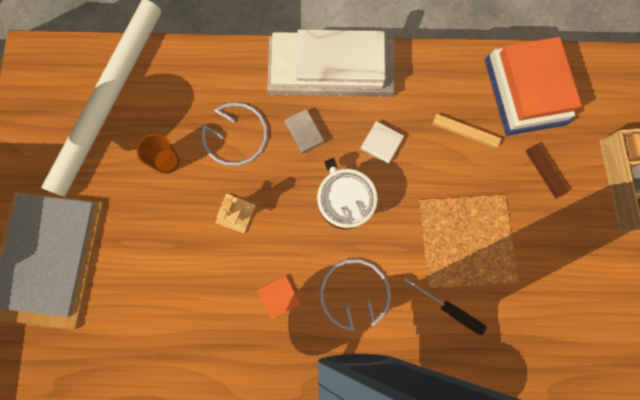

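View pics/side0.png

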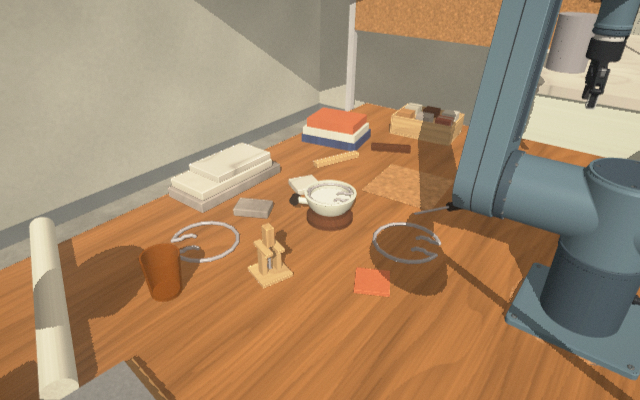

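View pics/wrist0.png

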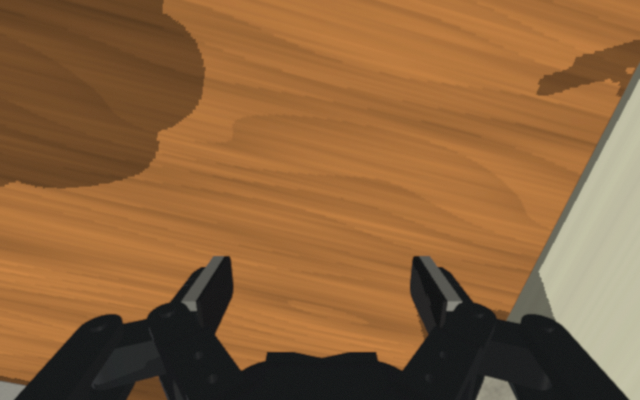

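Run:
```python
from h import *
t=cv2.imread('pics/top0.png');s=cv2.imread('pics/side0.png')
a=cv2.resize(t[150:250,205:285],None,fx=5,fy=5,interpolation=2);b=cv2.resize(t[150:250,300:390],None,fx=5,fy=5,interpolation=2)
cv2.imwrite('pics/c1.png',np.hstack([a[:,:350],b]))
a=cv2.resize(s[215:290,240:300],None,fx=6,fy=6,interpolation=2);b=cv2.resize(s[170:245,290:363],None,fx=6,fy=6,interpolation=2)
cv2.imwrite('pics/c2.png',np.hstack([a,b]))
# mat
for n,uv,z in [('head',(347,198),75),('gripcap',(237,200),116),('rest',(236,214),72),('mat',(467,240),4),('tumbler',(158,153),0),('ring1',(235,134),3),('ring2',(355,294),3),('orange',(278,297),2)]:
    print(n,np.round(onz('top',uv,z),1))
m=np.array([onz('top',uv,4)[:2] for uv in[(419,200),(509,195),(518,285),(427,287)]]);print(m.round(),m.mean(0))
```

```text
head [555.4  15.5  75. ]
gripcap [538.9 242.5 116. ]
rest [517.2 250.5  72. ]
mat [ 478.  -261.5    4. ]
tumbler [670.2 451.7   0. ]
ring1 [719.1 273.6   3. ]
ring2 [354.5  -8.5   3. ]
orange [345.3 161.    2. ]
[[ 568. -156.]
 [ 584. -363.]
 [ 380. -370.]
 [ 372. -168.]] [ 475.91559697 -264.1572917 ]
```

View pics/c1.png

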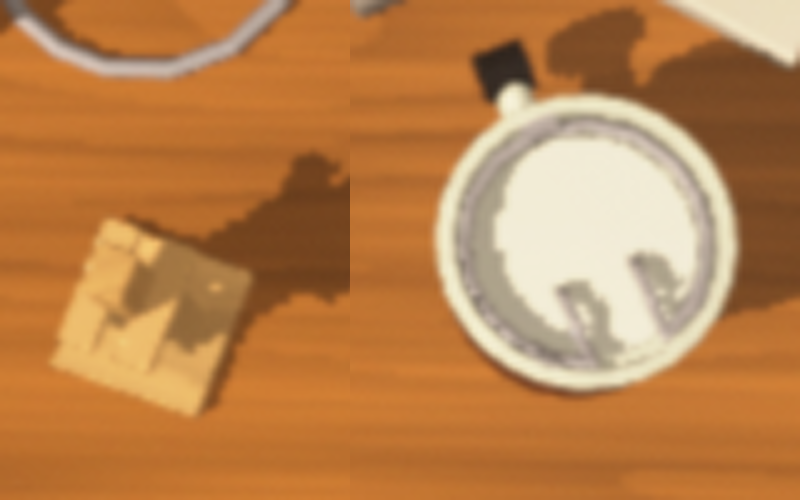

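View pics/c2.png

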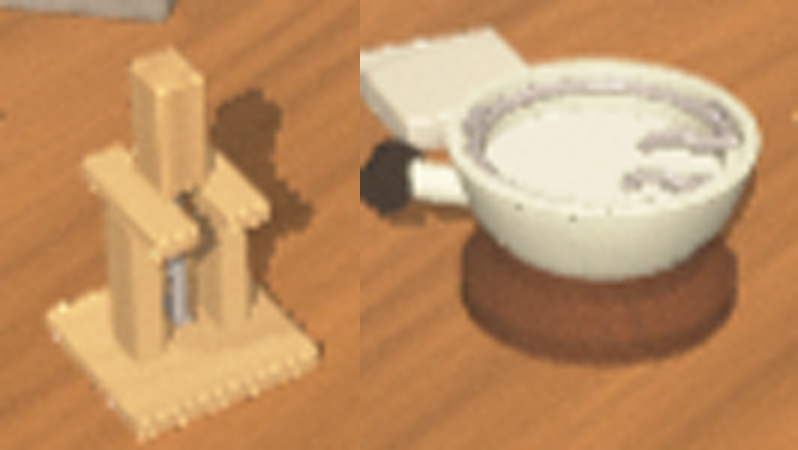

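```bash
cat >> h.py <<'E'
def yaw(s):
    x=T(s)[:3,0];return np.degrees(np.arctan2(x[1],x[0]))
def go(p,y=None,s=None):
    s=s or st();M=T(s);d=M[:3,:3].T@(np.array(p)-M[:3,3])
    print('tool mm',d.round(1),'units',(d/120).round(4),'yaw',round(yaw(s),1),'axisz',M[:3,2].round(3),'j',np.round(s['joint_positions'],2))
    if y is not None:
        t=(yaw(s)-y+180)%360-180 ; print('turn deg (tool z down)',round(t,2),'units',round(t/60,4))
E
python3 -c "
from h import *
go([480,215,270],71)"
```

```text
t 0.15 p [ 133.3 -533.2  230.7] rv [-2.475e+00  1.933e+00  1.000e-03] F [-0.5  0.8  0.5] w 85.3
tool mm [-641.9 -517.7  -38.3] units [-5.3493 -4.3142 -0.3191] yaw -76.0 axisz [-0.     0.001 -1.   ] j [-1.53  0.26  1.54  0.    1.35 -0.2 ]
turn deg (tool z down) -146.97 units -2.4496
```

```bash
for i in 1 ; do python3 -m inch '[-0.03,-0.5,-0.02,-0.105,-0.03,-0.5,-0.02,-0.105,-0.03,-0.5,-0.02,-0.105,-0.03,-0.5,-0.02,-0.105,-0.03,-0.5,-0.02,-0.105]' 1; done; python3 -c "
from h import *
go([480,215,270],71)"
```

```text
time_s: 0.78
ee_pos: [392.9, -383.1, 240.6]
ee_rot: [-2.91, 1.178, 0.004]
ft_force: [0.5, -0.2, -0.5]
gripper_width: 85.4
t 0.78 p [ 392.9 -383.1  240.6] rv [-2.91   1.178  0.004] F [ 0.5 -0.2 -0.5] w 85.4
tool mm [-353.6 -490.2  -27.6] units [-2.9468 -4.0852 -0.2299] yaw -44.1 axisz [-0.001  0.003 -1.   ] j [-0.98  0.25  1.52  0.    1.37 -0.21]
turn deg (tool z down) -115.09 units -1.9182
```

```bash
python3 -m inch '[-0.03,-0.5,-0.02,-0.11,-0.03,-0.5,-0.02,-0.11,-0.03,-0.5,-0.02,-0.11,-0.03,-0.5,-0.02,-0.11,-0.03,-0.5,-0.02,-0.11]' ;python3 -m inch '[-0.03,-0.5,-0.02,-0.11,-0.03,-0.5,-0.02,-0.11,-0.03,-0.5,-0.02,-0.17,-0.05,-0.5,-0.02,-0.17,-0.1,-0.5,-0.02,-0.17]' ; python3 -c "
from h import *
go([480,215,270],71)"
```

```text
time_s: 1.4
ee_pos: [532.5, -110.5, 251.7]
ee_rot: [-3.125, 0.273, 0.004]
ft_force: [0.7, 0.2, -0.2]
gripper_width: 85.1
time_s: 2.02
ee_pos: [475.0, 184.9, 263.4]
ee_rot: [-2.987, -0.951, 0.003]
ft_force: [-0.4, 0.3, -0.6]
gripper_width: 84.9
t 2.02 p [475.  184.9 263.4] rv [-2.987 -0.951  0.003] F [-0.4  0.3 -0.6] w 84.9
tool mm [ 21.4 -21.7  -6.5] units [ 0.1785 -0.181  -0.0538] yaw 35.3 axisz [-0.004  0.006 -1.   ] j [ 0.15  0.17  1.57  0.01  1.4  -0.47]
turn deg (tool z down) -35.7 units -0.595
```

```bash
python3 -m inch '[0.1785,-0.18,-0.05,-0.15,0,0,0,-0.15,0,0,0,-0.15,0,0,0,-0.15,0,0,0,0]'; python3 -c "
from h import *
s=st();print(yaw(s));cv2.imwrite('pics/w1.png',camera('wrist'))"
```

```text
time_s: 2.65
ee_pos: [475.2, 220.8, 268.8]
ee_rot: [-2.518, -1.863, 0.004]
ft_force: [-0.2, 0.4, -0.1]
gripper_width: 85.5
t 2.65 p [475.2 220.8 268.8] rv [-2.518 -1.863  0.004] F [-0.2  0.4 -0.1] w 85.5
72.99468411596463
```

View pics/w1.png

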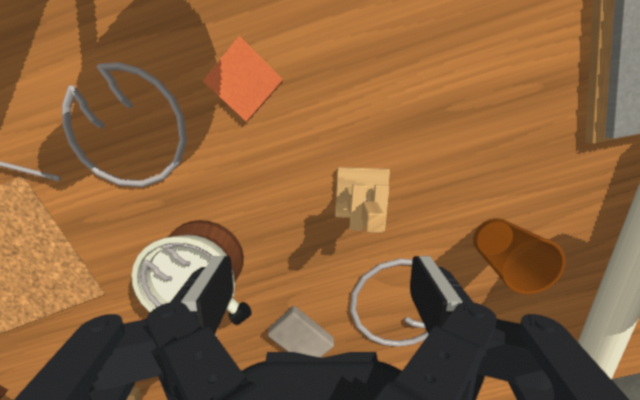

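```bash
python3 -c "
from h import *
a=cv2.imread('pics/w1.png')[155:245,310:410];cv2.imwrite('pics/w1c.png',cv2.resize(a,None,fx=6,fy=6,interpolation=2))"
```

```text
(no output)
```

View pics/w1c.png

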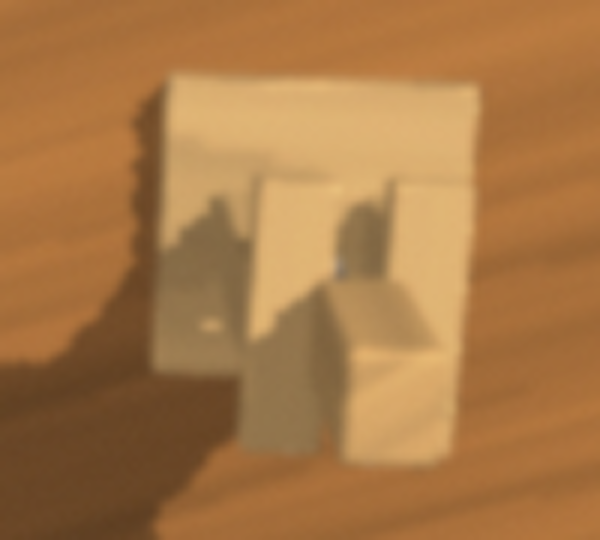

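```bash
python3 -c "
from h import *
a=camera('side');cv2.imwrite('pics/s1.png',a);cv2.imwrite('pics/s1c.png',cv2.resize(a[220:290,240:300],None,fx=10,fy=8.5,interpolation=0))
s=st()
f=lambda u,v,z:onz('wrist',(310+u/6,155+v/6),z,s)
P=[f(345,350,116),f(447,350,116),f(452,462,116),f(340,462,116)]
print(np.round(P,1),np.mean(P,0))
d=P[1]-P[0];print(np.degrees(np.arctan2(d[1],d[0])))
for a,b,z in [((167,75),(480,85),6),((167,75),(152,370),6),((258,180),(240,450),72),((392,180),(385,290),72),((475,185),(455,450),72)]:
    d=f(*b,z)-f(*a,z);print(np.round(d,1),np.degrees(np.arctan2(d[1],d[0])),f(*a,z).round(1))
"
```

```text
t 2.75 p [475.3 220.7 268.9] rv [-2.52  -1.86   0.004] F [0.5 0.1 1. ] w 85.8
[[517.1 257.5 116. ]
 [522.3 274.2 116. ]
 [542.7 270.1 116. ]
 [536.9 251.4 116. ]] [529.73012273 263.30758472 116.        ]
72.70652803263103
[23.1 66.5  0. ] 70.88688451138219 [484.6 241.6   6. ]
[ 66.5 -23.1   0. ] -19.181990918062368 [484.6 241.6   6. ]
[ 52.6 -18.3   0. ] -19.17854126702035 [495.8 252.6  72. ]
[21.  -6.7  0. ] -17.78175285290593 [503.4 277.1  72. ]
[ 52.1 -16.6  -0. ] -17.675292202197976 [509.1 292.   72. ]
```

View pics/s1c.png

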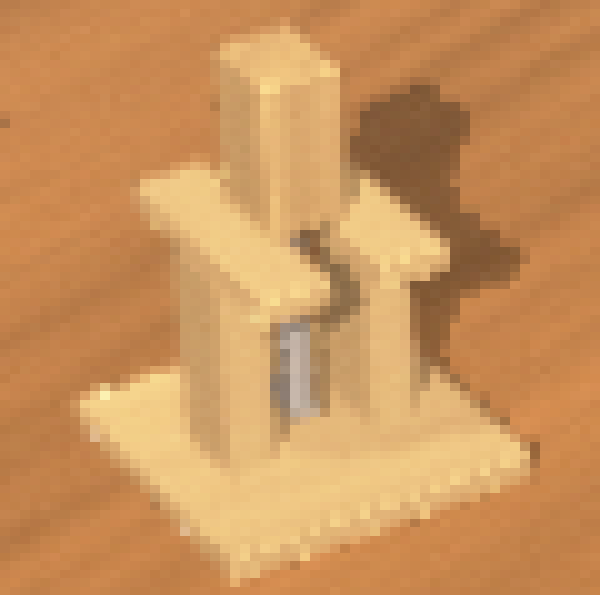

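```bash
python3 -c "
from h import *
print(px('top',[530,263,116]),px('side',[530,263,116]))
a=np.array([np.cos(np.radians(161)),np.sin(np.radians(161)),0])
for q in (0,10,-10): print(q,px('side',np.array([530,263,13.])+q*a))
go([530,263,140],71.5)"; python3 -m inch '[0,0,0,0,0,0,0,0,0,0,0,0,0,0,0,0,0,0,0,0]' -0.35 60
```

```text
[226.64677129 204.12862872] [266.57967627 225.7897134 ]
0 [268.74958173 267.27052482]
10 [271.05893256 269.89355977]
-10 [266.47719733 264.68947754]
t 2.75 p [475.3 220.7 268.9] rv [-2.52  -1.86   0.004] F [0.5 0.1 1. ] w 85.8
tool mm [ 56.1  40.9 128.8] units [0.4673 0.341  1.073 ] yaw 72.9 axisz [-0.007  0.006 -1.   ] j [ 0.22  0.19  1.53  0.01  1.43 -1.06]
turn deg (tool z down) 1.37 units 0.0229
time_s: 3.38
ee_pos: [475.4, 220.4, 268.8]
ee_rot: [-2.525, -1.854, 0.004]
ft_force: [0.1, -0.6, 0.2]
gripper_width: 28.0
```

```bash
python3 -m inch '[0.4673,0.341,0.2,0.0229,0,0,0.3,0,0,0,0.3,0,0,0,0.2,0,0,0,0,0]' ; python3 -c "
from h import *
cv2.imwrite('pics/s2.png',camera('side')[150:300,200:360])
a=cv2.imread('pics/s2.png');cv2.imwrite('pics/s2.png',cv2.resize(a,None,fx=4,fy=4,interpolation=2))
cv2.imwrite('pics/w2.png',camera('wrist'))
go([530,263,80],71.5)"
```

```text
time_s: 4.0
ee_pos: [524.6, 257.4, 149.2]
ee_rot: [-2.549, -1.822, 0.002]
ft_force: [-0.6, -0.5, 0.7]
gripper_width: 27.8
t 4.1 p [526.2 257.8 151.8] rv [-2.551 -1.823 -0.005] F [-0.5  0.2  0.4] w 27.7
tool mm [ 5.7  2.1 71.8] units [0.0474 0.0178 0.5986] yaw 71.1 axisz [-0.001  0.007 -1.   ] j [ 0.26  0.38  1.56  0.01  1.2  -0.98]
turn deg (tool z down) -0.39 units -0.0065
```

View pics/s2.png

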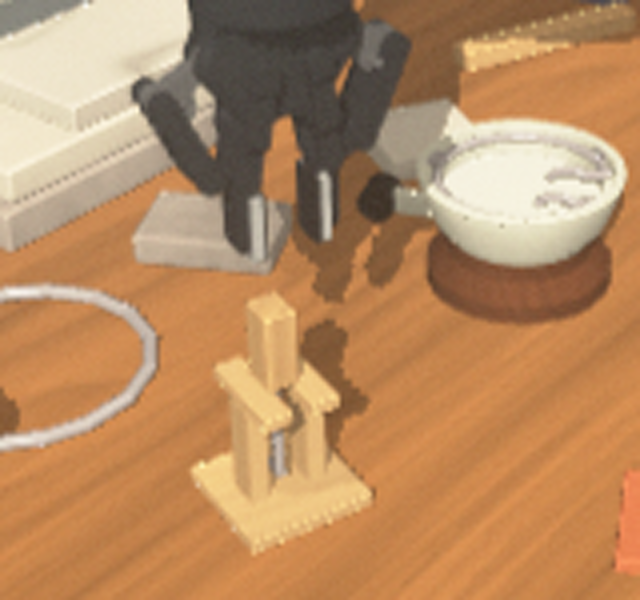

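View pics/w2.png

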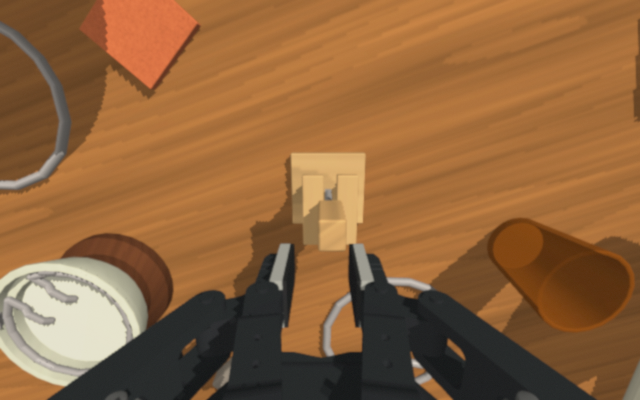

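```bash
python3 -c "
from h import *
s=st();print(px('side',s['ee_pos']),px('wrist',s['ee_pos'],s))
a=cv2.imread('pics/w2.png')[145:260,270:390];cv2.imwrite('pics/w2c.png',cv2.resize(a,None,fx=6,fy=5,interpolation=2))"
```

```text
t 4.1 p [526.2 257.8 151.8] rv [-2.551 -1.823 -0.005] F [-0.5  0.2  0.4] w 27.7
[269.07748466 209.72259288] [322.39799551 259.223631  ]
```

View pics/w2c.png

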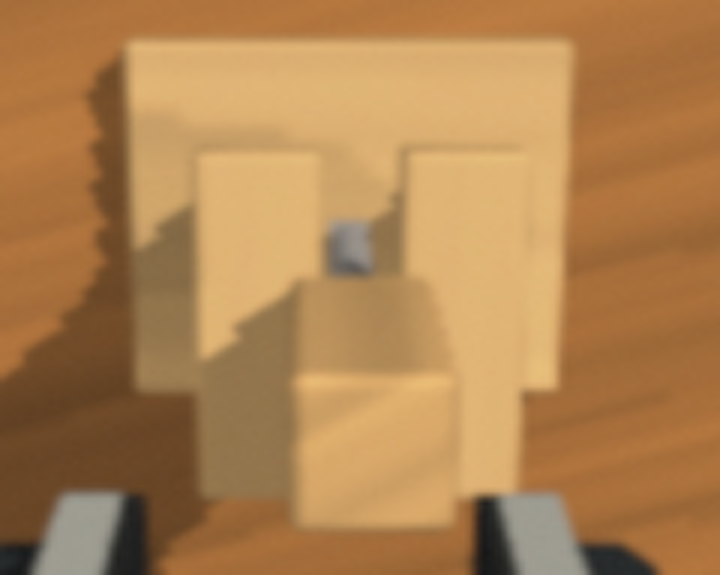

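```bash
python3 -c "
from h import *
s=st()
f=lambda u,v,z:onz('wrist',(270+u/6,145+v/5),z,s)
P=[f(295,375,116),f(452,375,116),f(455,527,116),f(293,527,116)]
c=np.mean(P,0);print(np.round(P,1),c)
Q=[f(198,150,72),f(528,150,72),f(521,497,72),f(200,497,72)];print(np.round(Q,1),np.mean(Q,0))
for A,B in((P[0],P[1]),(P[0],P[3]),(P[1],P[2]),(Q[0],Q[1]),(Q[0],Q[3]),(Q[1],Q[2])):
  d=B-A;print(np.degrees(np.arctan2(d[1],d[0])),np.linalg.norm(d))
a=np.array([np.cos(np.radians(161)),np.sin(np.radians(161)),0])
g=np.array([c[0],c[1],15])
for q in(-10,-3,0,3,10): u=px('wrist',g+q*a,s);print(q,(u-[270,145])*[6,5])
print((px('wrist',np.array([c[0],c[1],60])+3*a,s)-[270,145])*[6,5])
go([c[0],c[1],80],71.3)
"
```

```text
t 4.1 p [526.2 257.8 151.8] rv [-2.551 -1.823 -0.005] F [-0.5  0.2  0.4] w 27.7
[[518.  258.8 116. ]
 [523.4 274.3 116. ]
 [543.6 268.3 116. ]
 [537.8 251.8 116. ]] [530.69561142 263.30136298 116.        ]
[[496.3 253.7  72. ]
 [509.7 292.4  72. ]
 [563.7 275.   72. ]
 [549.7 234.5  72. ]] [529.83175166 263.87338708  72.        ]
70.87197250236817 16.386354932993036
-19.68234176906407 21.02175821224917
-16.74966903084012 21.052532035070527
70.93315304454404 40.965232114505675
-19.730273791735605 56.69757243426577
-17.86355267945388 56.77864304920576
-10 [347.10283331 285.03231613]
-3 [347.40330183 250.08285993]
0 [347.53339702 234.95063794]
3 [347.66429664 219.72484881]
10 [347.97289958 183.82922503]
[356.89873268 293.34342076]
t 4.1 p [526.2 257.8 151.8] rv [-2.551 -1.823 -0.005] F [-0.5  0.2  0.4] w 27.7
tool mm [ 6.2  2.7 71.8] units [0.0517 0.0225 0.5986] yaw 71.1 axisz [-0.001  0.007 -1.   ] j [ 0.26  0.38  1.56  0.01  1.2  -0.98]
turn deg (tool z down) -0.19 units -0.0031
```

```bash
python3 -m inch '[0.051,0.02,0.1,0,0,0,0.2,0,0,0,0.2,0,0,0,0.1,0,0,0,0,0]' ; python3 -c "
from h import *
go([530.4,263.6,81],71.2)"
```

```text
time_s: 4.72
ee_pos: [535.7, 265.7, 82.6]
ee_rot: [-2.554, -1.825, -0.023]
ft_force: [0.2, 0.3, 0.1]
gripper_width: 27.6
t 4.72 p [535.7 265.7  82.6] rv [-2.554 -1.825 -0.023] F [0.2 0.3 0.1] w 27.6
tool mm [-3.7 -4.4  1.5] units [-0.031  -0.0365  0.0128] yaw 71.1 axisz [ 0.011  0.011 -1.   ] j [ 0.27  0.47  1.62  0.01  1.04 -0.98]
turn deg (tool z down) -0.09 units -0.0016
```

```bash
python3 -m inch '[-0.031,-0.036,0.01,0,0,0,0,0,0,0,0,0,0,0,0,0,0,0,0,0]' ; python3 -c "
from h import *
go([530.4,263.6,81],71.2)"
```

```text
time_s: 5.35
ee_pos: [532.0, 264.0, 84.5]
ee_rot: [-2.555, -1.826, -0.032]
ft_force: [0.0, 0.5, 0.3]
gripper_width: 27.8
t 5.35 p [532.  264.   84.5] rv [-2.555 -1.826 -0.032] F [0.  0.5 0.3] w 27.8
tool mm [-1.  -1.4  3.4] units [-0.0084 -0.012   0.0287] yaw 71.1 axisz [ 0.016  0.012 -1.   ] j [ 0.27  0.46  1.63  0.01  1.04 -0.98]
turn deg (tool z down) -0.09 units -0.0015
```

```bash
python3 -m inch '[-0.01,-0.012,0.028,0,0,0,0,0,0,0,0,0,0,0,0,0,0,0,0,0]' ; python3 -m inch '[0,0,0,0,0,0,0,0,0,0,0,0,0,0,0,0,0,0,0,0]' -1 70; python3 -c "
from h import *
go([530.4,263.6,81],71.2)"
```

```text
time_s: 5.98
ee_pos: [530.2, 263.3, 80.6]
ee_rot: [-2.555, -1.826, -0.031]
ft_force: [0.1, 0.2, 0.2]
gripper_width: 28.0
time_s: 6.6
ee_pos: [530.3, 263.3, 80.8]
ee_rot: [-2.555, -1.826, -0.031]
ft_force: [-0.3, 1.1, -0.6]
gripper_width: 16.9
t 6.6 p [530.3 263.3  80.8] rv [-2.555 -1.826 -0.031] F [-0.3  1.1 -0.6] w 16.9
tool mm [ 0.3 -0.  -0.2] units [ 0.0024 -0.0002 -0.0013] yaw 71.1 axisz [ 0.016  0.012 -1.   ] j [ 0.27  0.46  1.64  0.01  1.03 -0.98]
turn deg (tool z down) -0.09 units -0.0015
```

```bash
python3 -m inch '[0.002,0,-0.1,0,0.002,0,-0.15,0,0.003,0,-0.15,0,0.003,0,-0.15,0,0.003,0,-0.15,0]' ; python3 -c "
from h import *
go([530.4,263.6,180],71.2)"
```

```text
time_s: 7.22
ee_pos: [528.5, 263.6, 168.5]
ee_rot: [-2.555, -1.826, -0.027]
ft_force: [-0.3, -0.7, -1.7]
gripper_width: 17.2
t 7.22 p [528.5 263.6 168.5] rv [-2.555 -1.826 -0.027] F [-0.3 -0.7 -1.7] w 17.2
tool mm [  0.8   1.9 -11.5] units [ 0.0066  0.0159 -0.0959] yaw 71.1 axisz [ 0.013  0.012 -1.   ] j [ 0.27  0.37  1.54  0.01  1.22 -0.97]
turn deg (tool z down) -0.1 units -0.0016
```

```bash
python3 -m inch '[-0.2,0.1,-0.2,0,-0.42,0.21,-0.02,0,-0.42,0.21,0,0,-0.42,0.21,0,0,-0.42,0.21,0,0]' ; python3 -m inch '[-0.1,0.05,0,0.15,0,0,0,0.15,0,0,0,0.15,0,0,0,0.15,0,0,0,0.15]' ;python3 -c "
from h import *
go([567,-23,200],18)"
```

```text
time_s: 7.85
ee_pos: [564.7, 11.5, 200.3]
ee_rot: [2.545, 1.836, 0.042]
ft_force: [0.5, -0.4, -0.2]
gripper_width: 17.1
time_s: 8.48
ee_pos: [567.4, -8.5, 204.3]
ee_rot: [-3.063, -0.672, -0.046]
ft_force: [-0.2, 0.3, -0.9]
gripper_width: 17.3
t 8.47 p [567.4  -8.5 204.3] rv [-3.063 -0.672 -0.046] F [-0.2  0.3 -0.9] w 17.3
tool mm [-6.6 13.   4.2] units [-0.0548  0.1087  0.0347] yaw 24.7 axisz [ 0.028  0.011 -1.   ] j [-0.22  0.29  1.56  0.02  1.27 -0.66]
turn deg (tool z down) 6.74 units 0.1123
```

```bash
python3 -m inch '[-0.05,0.11,0.03,0.112,0,0,0,0,0,0,0,0,0,0,0,0,0,0,0,0]' ;python3 -c "
from h import *
s=go([567,-23,200],18);cv2.imwrite('pics/w3.png',camera('wrist'))"
```

```text
time_s: 9.1
ee_pos: [567.8, -21.9, 203.3]
ee_rot: [-3.096, -0.493, -0.05]
ft_force: [-0.2, 0.2, -0.8]
gripper_width: 17.0
t 9.1 p [567.8 -21.9 203.3] rv [-3.096 -0.493 -0.05 ] F [-0.2  0.2 -0.8] w 17.0
tool mm [-1.2  0.8  3.2] units [-0.0097  0.0068  0.027 ] yaw 18.1 axisz [ 0.03   0.012 -0.999] j [-0.25  0.29  1.56  0.02  1.26 -0.57]
turn deg (tool z down) 0.11 units 0.0018
```

View pics/w3.png

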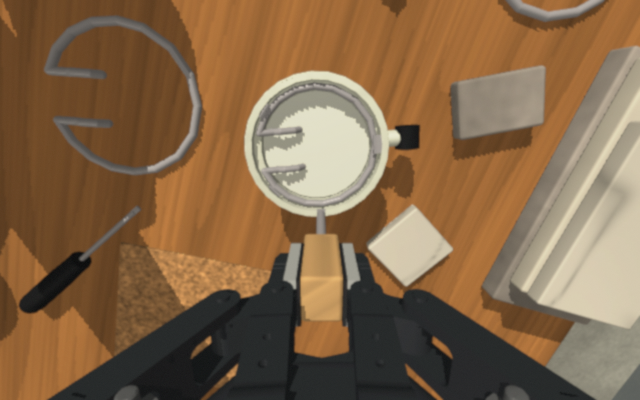

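```bash
python3 -c "
from h import *
a=cv2.imread('pics/w3.png')[65:235,235:435];cv2.imwrite('pics/w3c.png',cv2.resize(a,None,fx=4,fy=3.5,interpolation=2))"
```

```text
(no output)
```

View pics/w3c.png

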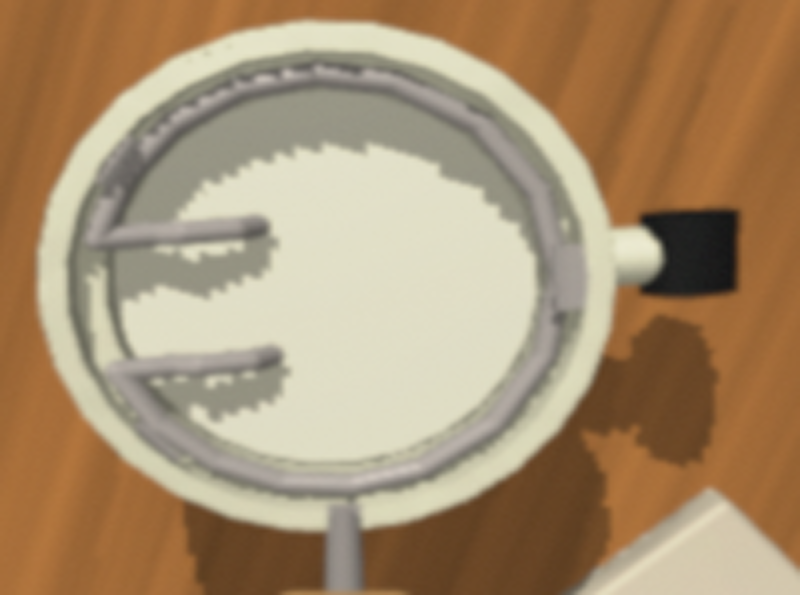

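```bash
cat > m3.py <<'E'
from h import *
s={'ee_pos':[567.8,-21.9,203.3],'ee_rot':[-3.096,-.493,-.05]}
im=cv2.imread('pics/w3.png')
f=lambda u,v,z:onz('wrist',(235+u/4,65+v/3.5),z,s)
# rim mask: cream
hsv=cv2.cvtColor(im,cv2.COLOR_BGR2HSV)
m=((hsv[...,1]<70)&(hsv[...,2]>90)).astype(np.uint8);m[235:]=0;m[:, :235]=0;m[:,395:]=0;m[212:,:]=0
cs,_=cv2.findContours(m,cv2.RETR_EXTERNAL,cv2.CHAIN_APPROX_NONE);c=max(cs,key=cv2.contourArea)[:,0,:]
P=np.array([onz('wrist',p,75,s)[:2] for p in c])
k=np.ones(len(P),bool)
for i in range(20):
    A=np.c_[2*P[k],np.ones(k.sum())];x=np.linalg.lstsq(A,(P[k]**2).sum(1),rcond=None)[0];r=np.sqrt(x[2]+x[:2]@x[:2])
    e=np.hypot(*(P-x[:2]).T)-r;k=abs(e)<1.5
print('rim',x[:2],r,k.sum(),len(k))
C=x[:2]
bend=[f(115,370,69),f(92,240,69)];tip=[f(275,355,63),f(265,228,63)]
lug=f(568,278,74)
print('bends',np.round(bend,1),'tips',np.round(tip,1),'lug',lug)
for z in(68,66,62,58): t=[f(275,355,z),f(265,228,z)];print(z,[ (np.degrees(np.arctan2(*(b-a)[1::-1])),np.linalg.norm((b-a)[:2])) for a,b in zip(t,bend)], np.linalg.norm(t[0]-t[1]))
d=lug[:2]-C;print('lugdir',np.degrees(np.arctan2(d[1],d[0]))-180,np.linalg.norm(d))
mid=(bend[0]+bend[1])[:2]/2-C;print('gapdir',np.degrees(np.arctan2(mid[1],mid[0])),np.linalg.norm(mid), np.linalg.norm(bend[0]-bend[1]))
E
python3 m3.py
```

```text
rim [555.33630406  15.21825436] 63.10890737329242 354 420
bends [[515.6 -19.7  69. ]
 [502.2  11.1  69. ]] tips [[549.5  -6.   63. ]
 [537.6  25.1  63. ]] lug [605.19310643  34.7182692   74.        ]
68 [(np.float64(-156.4828009481991), np.float64(36.8212565778727)), (np.float64(-157.8356320934716), np.float64(38.27063843360245))] 32.692470980130025
66 [(np.float64(-157.09104251025917), np.float64(36.737002147852536)), (np.float64(-158.07144770041378), np.float64(38.19901479645531))] 32.92722524813611
62 [(np.float64(-158.31558556573188), np.float64(36.58099717671382)), (np.float64(-158.54572159273314), np.float64(38.057719643060466))] 33.39673378414831
58 [(np.float64(-159.55004838226586), np.float64(36.441840101939235)), (np.float64(-159.02349721675157), np.float64(37.9190515085537))] 33.866242320160474
lugdir -158.63851589360877 53.534580611029845
gapdir -157.16494711457352 50.40504551226786 33.56215980469572
```

```bash
python3 -c "
from h import *
s={'ee_pos':[567.8,-21.9,203.3],'ee_rot':[-3.096,-.493,-.05]}
M=T(s)
for z in (68.8,65):
  for y in(-3,0,10): print(z,y,px('wrist',(M@[0,y,z,1])[:3],s))
go([530.6,3.6,175],22)
"
```

```text
68.8 -3 [322.23885588 209.20644706]
68.8 0 [322.24121791 213.05739993]
68.8 10 [322.24895601 225.67326769]
65 -3 [322.2609464  210.94642258]
65 0 [322.26325676 214.85315841]
65 10 [322.27082344 227.64816679]
t 9.15 p [567.8 -21.9 203.2] rv [-3.096 -0.493 -0.05 ] F [0.1 0.2 0.3] w 17.5
tool mm [-28.3 -35.8  27.4] units [-0.2358 -0.2979  0.2281] yaw 18.1 axisz [ 0.03   0.011 -0.999] j [-0.25  0.29  1.56  0.02  1.26 -0.57]
turn deg (tool z down) -3.9 units -0.065
```

```bash
python3 -m inch '[-0.12,-0.15,0,-0.065,-0.1,-0.15,0.1,0,0,0,0.12,0,0,0,0,0,0,0,0,0]' ;python3 -c "
from h import *
s=go([531.5,4,158],22);cv2.imwrite('pics/w4.png',camera('wrist'));cv2.imwrite('pics/s4.png',camera('side')); cv2.imwrite('pics/t4.png',camera('top'))
a=cv2.imread('pics/w4.png')[100:270,200:440];b=cv2.imread('pics/s4.png')[140:240,270:380]
cv2.imwrite('pics/w4c.png',cv2.resize(a,None,fx=3.3,fy=3.3,interpolation=2))
cv2.imwrite('pics/s4c.png',cv2.resize(b,None,fx=6,fy=6,interpolation=2))
M=T(s) if s else 0
"
```

```text
time_s: 9.78
ee_pos: [532.3, 3.5, 175.6]
ee_rot: [-3.078, -0.605, -0.053]
ft_force: [0.2, 0.2, -0.4]
gripper_width: 16.9
t 9.78 p [532.3   3.5 175.6] rv [-3.078 -0.605 -0.053] F [ 0.2  0.2 -0.4] w 16.9
tool mm [-1.1 -0.8 17.6] units [-0.0092 -0.0069  0.1463] yaw 22.2 axisz [ 0.032  0.011 -0.999] j [-0.22  0.25  1.69  0.02  1.17 -0.61]
turn deg (tool z down) 0.23 units 0.0038
```

View pics/w4c.png

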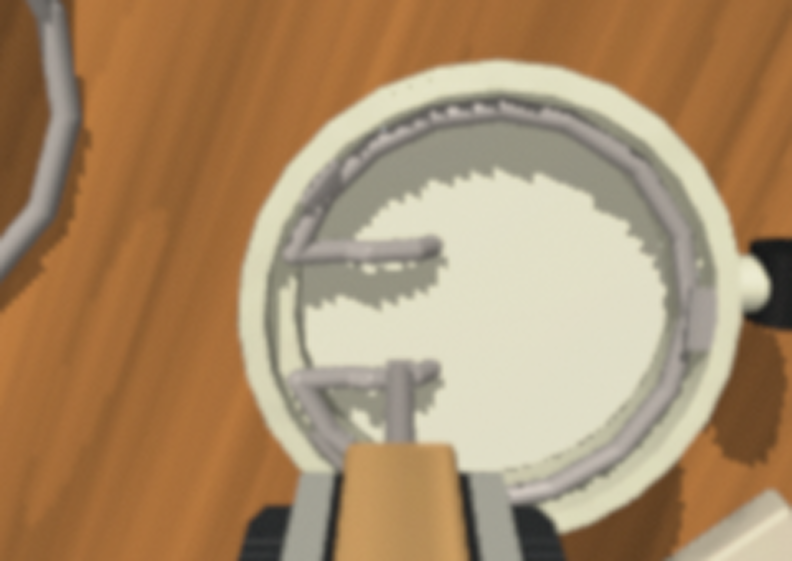

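View pics/s4c.png

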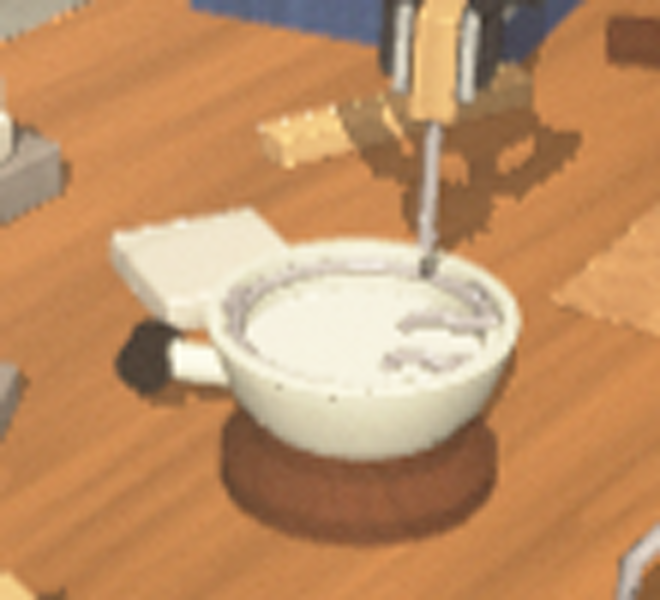

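```bash
cat > m4.py <<'E'
from h import *
s={'ee_pos':[532.3,3.5,175.6],'ee_rot':[-3.078,-.605,-.053]}
f=lambda u,v,z:onz('wrist',(200+u/3.3,100+v/3.3),z,s)[:2]
im=cv2.imread('pics/w4.png')
hsv=cv2.cvtColor(im,cv2.COLOR_BGR2HSV)
m=((hsv[...,1]<70)&(hsv[...,2]>90)).astype(np.uint8);m[235:]=0;m[:, :265]=0;m[:,425:]=0;m[:,300:355][225:]=0
cs,_=cv2.findContours(m,cv2.RETR_EXTERNAL,cv2.CHAIN_APPROX_NONE);c=max(cs,key=cv2.contourArea)[:,0,:]
P=np.array([onz('wrist',p,75,s)[:2] for p in c]);k=np.ones(len(P),bool)
for i in range(30):
    A=np.c_[2*P[k],np.ones(k.sum())];x=np.linalg.lstsq(A,(P[k]**2).sum(1),rcond=None)[0];r=np.sqrt(x[2]+x[:2]@x[:2])
    e=np.hypot(*(P-x[:2]).T)-r;k=abs(e)<1.5
print('rim',x[:2],r,k.sum(),len(k));C=x[:2]
ba,bb=f(297,378,69),f(290,250,69)
ang=np.arctan2(*((ba+bb)/2-C)[::-1]);print('gap',np.degrees(ang))
lug=f(703,318,74);print('lug',np.degrees(np.arctan2(*(C-lug)[::-1])))
for z in (66,60):
  ta,tb=f(440,368,z),f(438,245,z);print(z,[np.degrees(np.arctan2(*v[::-1])) for v in(ba-ta,bb-tb)],[np.linalg.norm(v) for v in(ba-ta,bb-tb)])
  for q,nm in((ta,'ta'),(ba,'ba'),(tb,'tb'),(bb,'bb')):
    for a in(-158,):
      h=np.radians(a);R2=np.array([[np.cos(h),np.sin(h)],[-np.sin(h),np.cos(h)]]);print(nm,(R2@(q-C)).round(1),end=' ')
  print()
M=T(s);p=(M@[0,-3,68.8,1])[:3];print('stem pred',(px('wrist',p,s)-[200,100])*3.3,'foot',(M@[0,0,68.8,1])[:3])
st2=f(399,362,p[2]);print('stem seen',st2,'pred',p)
E
python3 m4.py
```

```text
rim [555.21117506  15.29595555] 63.16520734701293 301 437
gap -157.7252628725328
lug -158.29637119658926
66 [np.float64(-155.98601597335656), np.float64(-157.38806939484505)] [np.float64(37.78823347161314), np.float64(37.54932902899425)]
ta [12.  16.1] ba [49.7 17.4] tb [ 13.  -17.3] bb [ 50.5 -16.9] 
60 [np.float64(-159.2576357256668), np.float64(-159.4656655506189)] [np.float64(38.242291621833004), np.float64(38.00395380358422)]
ta [11.5 18.3] ba [49.7 17.4] tb [ 12.5 -16. ] bb [ 50.5 -16.9] 
stem pred [403.4195939  360.56060468] foot [534.52414911   4.23513205 106.8398899 ]
stem seen [532.60238302   6.33901906] pred [533.38879375   7.01198615 106.83285318]
```

```bash
python3 -m inch '[0,-0.01,0,0,-0.002,0,0.07,0,-0.004,0,0.1,0,-0.004,0,0.1,0,0,0,0,0]' ;python3 -m inch '[0,0,0,0,0,0,0,0,0,0,0,0,0,0,0,0,0,0,0,0]'
cat > foot.py <<'E'
from h import *
s=st();M=T(s)
off=np.array([-1.0,0,0]) # stem seen offset in tool frame
p=(M@np.append(off+[0,0,68.8],1))[:3]
C=np.array([555.2,15.3]);h=np.radians(-158)
R2=np.array([[np.cos(h),np.sin(h)],[-np.sin(h),np.cos(h)]])
print('foot head',(R2@(p[:2]-C)).round(1),'z',p[2].round(2),'tip z',(M@np.append(off+[0,10,68.8],1))[2].round(2),'yaw',round(yaw(s),1),'az',M[:3,2].round(3))
E
python3 foot.py
```

```text
time_s: 10.55
ee_pos: [531.6, 4.2, 140.6]
ee_rot: [-3.078, -0.604, -0.052]
ft_force: [1.0, -0.5, 0.4]
gripper_width: 17.5
time_s: 11.18
ee_pos: [532.3, 4.1, 141.5]
ee_rot: [-3.078, -0.604, -0.055]
ft_force: [0.5, -0.3, -1.1]
gripper_width: 17.2
t 11.18 p [532.3   4.1 141.5] rv [-3.078 -0.604 -0.055] F [ 0.5 -0.3 -1.1] w 17.2
foot head [24.  2.] z 72.69 tip z 72.72 yaw 22.2 az [ 0.034  0.011 -0.999]
```

```bash
python3 -c "
from h import *
a=camera('wrist');cv2.imwrite('pics/w5.png',a);a=a[150:290,230:400]
cv2.imwrite('pics/w5c.png',cv2.resize(a,None,fx=4.5,fy=4.2,interpolation=2))
a=camera('side');cv2.imwrite('pics/s5.png',a);a=a[160:220,300:370]
cv2.imwrite('pics/s5c.png',cv2.resize(a,None,fx=10,fy=10,interpolation=2))"
```

```text
(no output)
```

View pics/w5c.png

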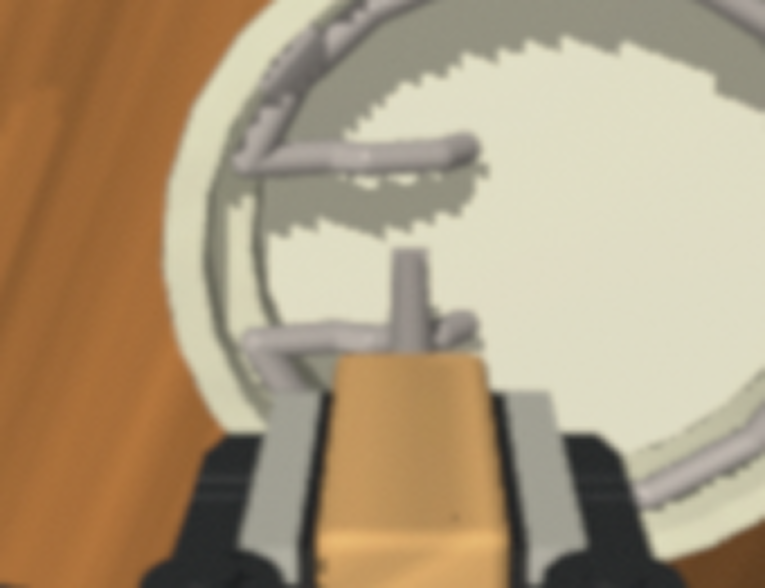

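View pics/s5c.png

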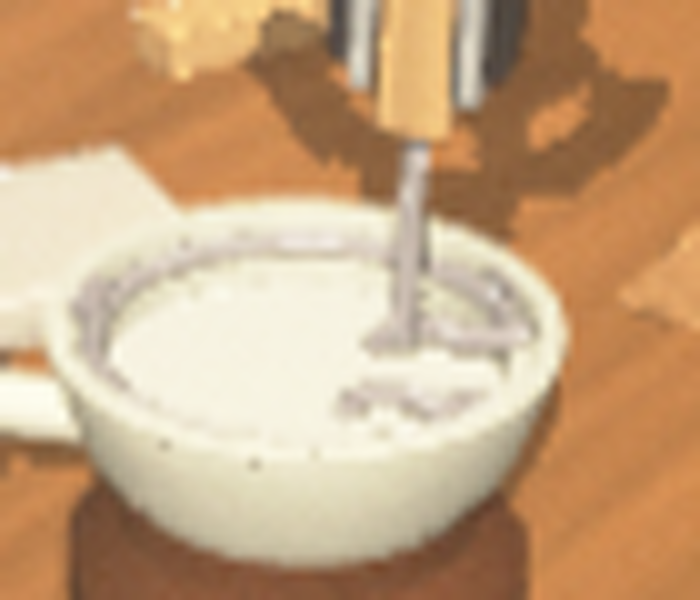

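```bash
python3 -c "
from h import *
s=st()
f=lambda u,v,z:onz('wrist',(230+u/4.5,150+v/4.2),z,s)[:2]
C=np.array([555.2,15.3]);h=np.radians(-158)
R2=np.array([[np.cos(h),np.sin(h)],[-np.sin(h),np.cos(h)]])
g=lambda *a:(R2@(f(*a)-C)).round(1)
print('stem edge',g(409,250,72.7))
print('bends',g(256,342,69),g(245,160,69))
for z in(66,64,62,60,58):print(z,'tips',g(470,325,z),g(472,148,z),'b arch kinks',g(340,155,z+1),g(445,152,z+1))
"
```

```text
t 11.28 p [532.2   4.1 141.4] rv [-3.078 -0.604 -0.055] F [ 0.  -0.2 -0.8] w 17.5
stem edge [24.1 -0.9]
bends [49.8 17.8] [ 50.4 -16.4]
66 tips [13.4 16.2] [ 13.5 -17.4] b arch kinks [ 35.2 -16.6] [ 18. -17.]
64 tips [13.2 17. ] [ 13.4 -16.9] b arch kinks [ 35.2 -16.1] [ 17.9 -16.5]
62 tips [13.  17.9] [ 13.2 -16.4] b arch kinks [ 35.2 -15.5] [ 17.8 -15.9]
60 tips [12.9 18.7] [ 13.  -15.8] b arch kinks [ 35.3 -15. ] [ 17.6 -15.4]
58 tips [12.7 19.6] [ 12.9 -15.3] b arch kinks [ 35.3 -14.4] [ 17.5 -14.8]
```

```bash
python3 -m inch '[-0.008,-0.004,0,0,0,0,0.02,0,-0.001,0,0.02,0,0,0,0,0,0,0,0,0]' ; python3 foot.py
```

```text
time_s: 11.9
ee_pos: [531.0, 4.3, 136.0]
ee_rot: [-3.078, -0.604, -0.054]
ft_force: [0.1, 0.3, -0.7]
gripper_width: 17.3
t 11.9 p [531.    4.3 136. ] rv [-3.078 -0.604 -0.054] F [ 0.1  0.3 -0.7] w 17.3
foot head [25.2  1.3] z 67.23 tip z 67.26 yaw 22.2 az [ 0.033  0.011 -0.999]
```

```bash
for i in 1; do python3 -m inch '[0,0,0.004,0,0,0,0.004,0,0,0,0.004,0,0,0,0,0,0,0,0,0]' ; python3 foot.py; done
```

```text
time_s: 12.52
ee_pos: [531.1, 4.2, 134.6]
ee_rot: [-3.078, -0.604, -0.054]
ft_force: [-0.2, 0.6, -1.0]
gripper_width: 16.9
t 12.53 p [531.1   4.2 134.6] rv [-3.078 -0.604 -0.054] F [-0.2  0.6 -1. ] w 16.9
foot head [25.   1.4] z 65.81 tip z 65.83 yaw 22.2 az [ 0.033  0.011 -0.999]
```

```bash
python3 -m inch '[0,0,0.005,0,0,0,0.005,0,0,0,0.003,0,0,0,0,0,0,0,0,0]' |grep -E 'pos|force'; python3 foot.py; python3 -m inch '[0,0,0.004,0,0,0,0.004,0,0,0,0,0,0,0,0,0,0,0,0,0]' |grep -E 'pos|force'; python3 foot.py
```

```text
ee_pos: [531.2, 4.2, 133.0]
ft_force: [-0.2, -0.2, -0.7]
t 13.15 p [531.2   4.2 133. ] rv [-3.078 -0.604 -0.054] F [-0.2 -0.2 -0.7] w 17.1
foot head [25.   1.5] z 64.17 tip z 64.2 yaw 22.2 az [ 0.033  0.011 -0.999]
ee_pos: [531.3, 4.3, 131.9]
ft_force: [0.0, -0.8, -0.8]
t 13.78 p [531.3   4.3 131.9] rv [-3.078 -0.604 -0.054] F [ 0.  -0.8 -0.8] w 17.3
foot head [24.9  1.4] z 63.13 tip z 63.15 yaw 22.2 az [ 0.033  0.011 -0.999]
```

```bash
python3 -m inch '[0,0,0.004,0,0,0,0.003,0,0,0,0,0,0,0,0,0,0,0,0,0]' |grep -E 'pos|force'; python3 foot.py
```

```text
ee_pos: [531.3, 4.3, 131.0]
ft_force: [-0.4, -0.8, 0.1]
t 14.4 p [531.3   4.3 131. ] rv [-3.078 -0.604 -0.054] F [-0.4 -0.8  0.1] w 16.8
foot head [24.9  1.4] z 62.24 tip z 62.27 yaw 22.2 az [ 0.033  0.011 -0.999]
```

```bash
python3 -m inch '[0,0,0.004,0,0,0,0.003,0,0,0,0,0,0,0,0,0,0,0,0,0]' |grep -E 'pos|force'; python3 foot.py
```

```text
ee_pos: [531.3, 4.3, 130.1]
ft_force: [-1.2, -0.4, -0.5]
t 15.03 p [531.3   4.3 130.1] rv [-3.078 -0.604 -0.054] F [-1.2 -0.4 -0.5] w 17.5
foot head [24.9  1.4] z 61.35 tip z 61.37 yaw 22.2 az [ 0.033  0.011 -0.999]
```

```bash
python3 -m inch '[0,0,0.003,0,0,0,0.002,0,0,0,0,0,0,0,0,0,0,0,0,0]' |grep -E 'pos|force'; python3 foot.py
```

```text
ee_pos: [531.4, 4.3, 129.5]
ft_force: [-0.9, 0.2, -0.8]
t 15.65 p [531.4   4.3 129.5] rv [-3.078 -0.604 -0.055] F [-0.9  0.2 -0.8] w 17.4
foot head [24.8  1.4] z 60.74 tip z 60.77 yaw 22.2 az [ 0.033  0.011 -0.999]
```

```bash
python3 -m inch '[0,0,0.003,0,0,0,0.002,0,0,0,0,0,0,0,0,0,0,0,0,0]' |grep -E 'pos|force'; python3 foot.py
```

```text
ee_pos: [531.4, 4.3, 128.9]
ft_force: [0.0, 0.7, -1.4]
t 16.27 p [531.4   4.3 128.9] rv [-3.078 -0.604 -0.055] F [ 0.   0.7 -1.4] w 17.2
foot head [24.8  1.4] z 60.07 tip z 60.1 yaw 22.2 az [ 0.033  0.011 -0.999]
```

```bash
python3 -m inch '[0,0,0.003,0,0,0,0.002,0,0,0,0,0,0,0,0,0,0,0,0,0]' |grep -E 'pos|force'; python3 foot.py
```

```text
ee_pos: [531.4, 4.3, 128.2]
ft_force: [0.6, -0.2, -0.6]
t 16.9 p [531.4   4.3 128.2] rv [-3.078 -0.604 -0.054] F [ 0.6 -0.2 -0.6] w 17.1
foot head [24.8  1.5] z 59.43 tip z 59.46 yaw 22.2 az [ 0.033  0.011 -0.999]
```

```bash
python3 -m inch '[0,0,0.003,0,0,0,0.002,0,0,0,0,0,0,0,0,0,0,0,0,0]' |grep -E 'pos|force'; python3 foot.py
```

```text
ee_pos: [531.4, 4.3, 127.9]
ft_force: [0.6, -0.3, 0.4]
t 17.52 p [531.4   4.3 127.9] rv [-3.079 -0.604 -0.055] F [ 0.6 -0.3  0.4] w 17.0
foot head [24.8  1.5] z 59.07 tip z 59.1 yaw 22.2 az [ 0.033  0.011 -0.999]
```

```bash
python3 -m inch '[0,0,0.003,0,0,0,0.002,0,0,0,0,0,0,0,0,0,0,0,0,0]' |grep -E 'pos|force'; python3 foot.py
```

```text
ee_pos: [531.5, 4.3, 127.7]
ft_force: [-0.4, -0.0, 2.4]
t 18.15 p [531.5   4.3 127.7] rv [-3.079 -0.604 -0.055] F [-0.4 -0.   2.4] w 17.5
foot head [24.7  1.5] z 58.89 tip z 58.92 yaw 22.2 az [ 0.034  0.011 -0.999]
```

```bash
python3 -m inch '[0,0,-0.0035,0,0,0,0,0,0,0.012,0,0,0,0.012,0,0,0,0,0,0]' |grep -E 'pos|force'; python3 foot.py
```

```text
ee_pos: [532.7, 1.8, 127.8]
ft_force: [-0.9, 0.9, 1.3]
t 18.77 p [532.7   1.8 127.8] rv [-3.078 -0.604 -0.055] F [-0.9  0.9  1.3] w 17.3
foot head [24.5  4.2] z 59.03 tip z 59.05 yaw 22.2 az [ 0.034  0.011 -0.999]
```

```bash
python3 -m inch '[-0.003,0,-0.002,0,0,0.012,0,0,0,0.012,0,0,0,0.012,0,0,0,0,0,0]' |grep -E 'pos|force'; python3 foot.py
```

```text
ee_pos: [534.1, -2.9, 127.9]
ft_force: [0.0, 0.4, -0.0]
t 19.4 p [534.1  -2.9 127.9] rv [-3.078 -0.603 -0.055] F [ 0.   0.4 -0. ] w 17.9
foot head [25.   9.1] z 59.07 tip z 59.1 yaw 22.2 az [ 0.034  0.011 -0.999]
```

```bash
python3 -m inch '[0,0.008,0,0,0,0,0,0,0,0,0,0,0,0,0,0,0,0,0,0]' |grep -E 'pos|force'; python3 foot.py;  python3 -c "
from h import *
a=camera('wrist');cv2.imwrite('pics/w6.png',a);a=a[170:270,250:380]
cv2.imwrite('pics/w6c.png',cv2.resize(a,None,fx=6,fy=6,interpolation=2))
a=camera('side');cv2.imwrite('pics/s6.png',a);a=a[170:220,310:365]
cv2.imwrite('pics/s6c.png',cv2.resize(a,None,fx=12,fy=12,interpolation=2))"
```

```text
ee_pos: [534.5, -3.9, 127.9]
ft_force: [-0.4, 0.5, -0.5]
t 20.02 p [534.5  -3.9 127.9] rv [-3.078 -0.604 -0.055] F [-0.4  0.5 -0.5] w 17.1
foot head [25.  10.2] z 59.09 tip z 59.12 yaw 22.2 az [ 0.034  0.011 -0.999]
```

View pics/w6c.png

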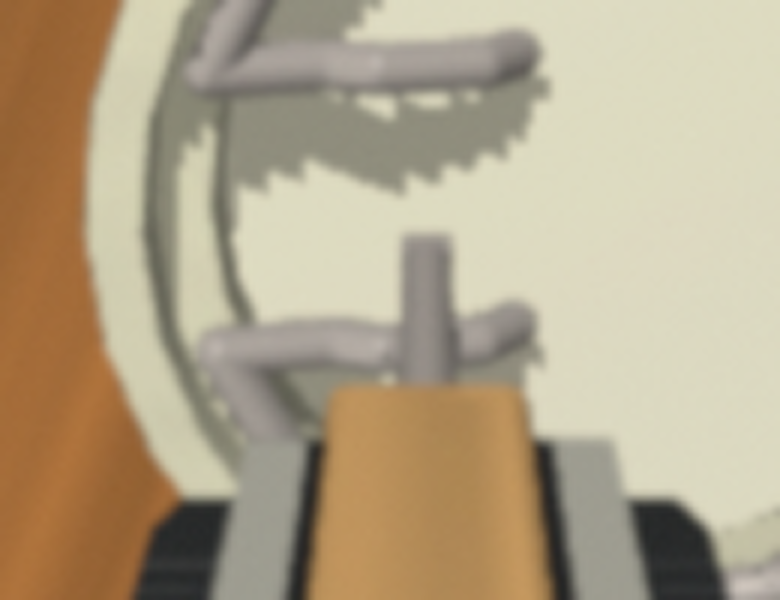

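View pics/s6c.png

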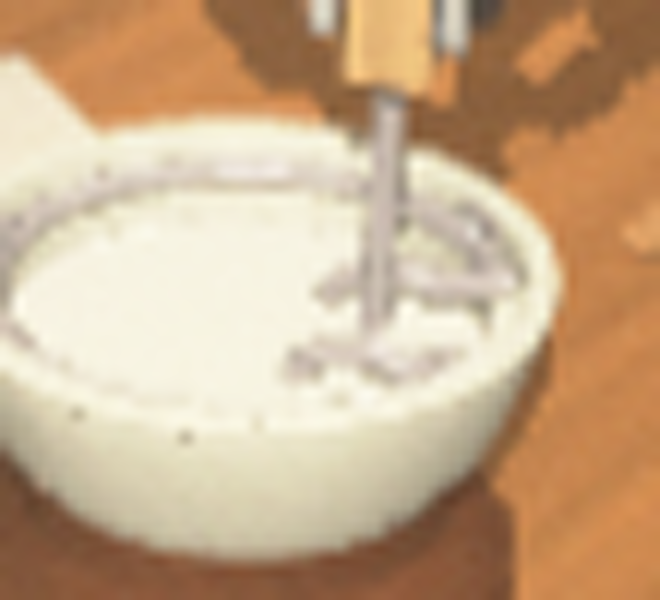

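```bash
python3 -m inch '[0,0,-0.008,0,0,0,-0.008,0,0,0,-0.008,0,0,0,-0.008,0,0,0,0,0]' |grep -E 'pos|force'; python3 foot.py
```

```text
ee_pos: [534.2, -4.0, 131.8]
ft_force: [0.1, 0.6, -0.8]
t 20.75 p [534.2  -4.  131.8] rv [-3.078 -0.604 -0.055] F [ 0.1  0.6 -0.8] w 17.2
foot head [25.3 10.2] z 63.0 tip z 63.03 yaw 22.2 az [ 0.033  0.011 -0.999]
```

```bash
python3 -m inch '[0,0,-0.008,0,0,0,-0.008,0,0,0,-0.008,0,0,0,0,0,0,0,0,0]' |grep -E 'pos|force'; python3 foot.py;python3 -c "
from h import *
a=camera('side');cv2.imwrite('pics/s7.png',a);a=a[170:220,310:365]
cv2.imwrite('pics/s7c.png',cv2.resize(a,None,fx=12,fy=12,interpolation=2))"
```

```text
ee_pos: [534.1, -4.0, 134.8]
ft_force: [-0.4, -1.1, -0.8]
t 21.38 p [534.1  -4.  134.8] rv [-3.078 -0.604 -0.055] F [-0.4 -1.1 -0.8] w 17.0
foot head [25.4 10.2] z 66.04 tip z 66.07 yaw 22.2 az [ 0.033  0.011 -0.999]
```

View pics/s7c.png

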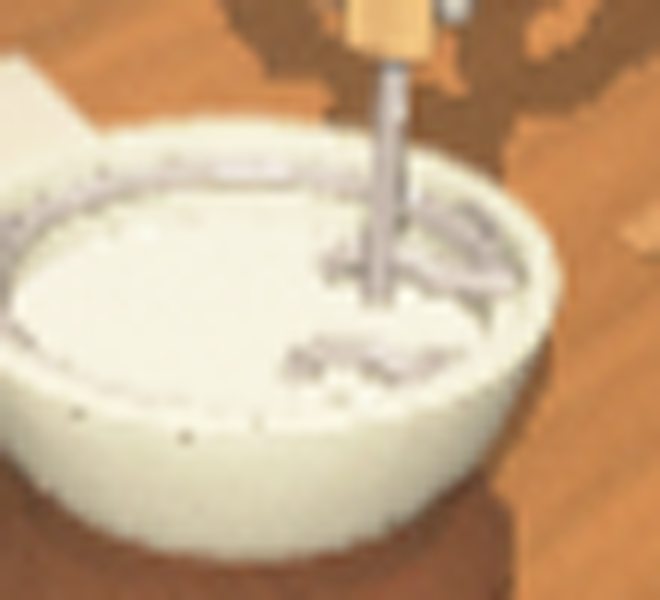

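```bash
python3 -m inch '[0,0,-0.006,0,0,0,-0.006,0,0,0,-0.006,0,0,0,0,0,0,0,0,0]' |grep -E 'pos|force'; python3 foot.py
```

```text
ee_pos: [533.9, -3.9, 136.9]
ft_force: [0.0, 0.5, -1.4]
t 22.05 p [533.9  -3.9 136.9] rv [-3.078 -0.603 -0.054] F [ 0.   0.5 -1.4] w 17.0
foot head [25.6 10. ] z 68.1 tip z 68.12 yaw 22.2 az [ 0.033  0.011 -0.999]
```

```bash
python3 -m inch '[0,0,-0.006,0,0,0,-0.006,0,0,0,-0.006,0,0,0,0,0,0,0,0,0]' |grep -E 'pos|force'; python3 foot.py
```

```text
ee_pos: [533.7, -3.6, 138.6]
ft_force: [-0.2, -0.2, -3.1]
t 22.68 p [533.7  -3.6 138.6] rv [-3.077 -0.603 -0.053] F [-0.2 -0.2 -3.1] w 17.0
foot head [25.7  9.6] z 69.81 tip z 69.82 yaw 22.2 az [ 0.032  0.012 -0.999]
```

Force begins to build; continue in small steps, keeping x from drifting.

```bash
python3 -m inch '[0.002,0,-0.006,0,0.001,0.002,-0.006,0,0,0,-0.004,0,0,0,0,0,0,0,0,0]' |grep -E 'pos|force'; python3 foot.py
```

```text
ee_pos: [533.8, -3.4, 140.0]
ft_force: [1.1, 0.6, -5.4]
t 23.3 p [533.8  -3.4 140. ] rv [-3.076 -0.603 -0.052] F [ 1.1  0.6 -5.4] w 17.0
foot head [25.5  9.3] z 71.23 tip z 71.24 yaw 22.2 az [ 0.031  0.012 -0.999]
```

```bash
python3 -m inch '[0.001,0.002,-0.006,0,0.001,0.002,-0.006,0,0,0,-0.004,0,0,0,0,0,0,0,0,0]' |grep -E 'pos|force'; python3 foot.py
```

```text
ee_pos: [533.8, -3.4, 141.4]
ft_force: [1.5, 1.7, -7.0]
t 23.93 p [533.8  -3.4 141.4] rv [-3.076 -0.603 -0.051] F [ 1.5  1.7 -7. ] w 17.1
foot head [25.6  9.3] z 72.6 tip z 72.59 yaw 22.2 az [ 0.03   0.013 -0.999]
```

```bash
python3 -m inch '[0.001,0.004,-0.006,0,0.001,0.003,-0.006,0,0,0,-0.004,0,0,0,0,0,0,0,0,0]' |grep -E 'pos|force'; python3 foot.py
```

```text
ee_pos: [533.8, -3.6, 142.6]
ft_force: [1.0, 1.3, -8.5]
t 24.55 p [533.8  -3.6 142.6] rv [-3.074 -0.602 -0.049] F [ 1.   1.3 -8.5] w 17.1
foot head [25.7  9.3] z 73.85 tip z 73.83 yaw 22.2 az [ 0.029  0.014 -0.999]
```

```bash
python3 -m inch '[0.001,0.003,-0.006,0,0.001,0.002,-0.006,0,0,0,-0.004,0,0,0,0,0,0,0,0,0]' |grep -E 'pos|force'; python3 foot.py;python3 -c "
from h import *
a=camera('side');cv2.imwrite('pics/s8.png',a);a=a[160:210,310:365]
cv2.imwrite('pics/s8c.png',cv2.resize(a,None,fx=12,fy=12,interpolation=2))"
```

```text
ee_pos: [533.9, -3.5, 144.1]
ft_force: [2.3, 3.2, -10.4]
t 25.18 p [533.9  -3.5 144.1] rv [-3.073 -0.602 -0.048] F [  2.3   3.2 -10.4] w 17.2
foot head [25.6  9.2] z 75.32 tip z 75.28 yaw 22.2 az [ 0.028  0.016 -0.999]
```

View pics/s8c.png

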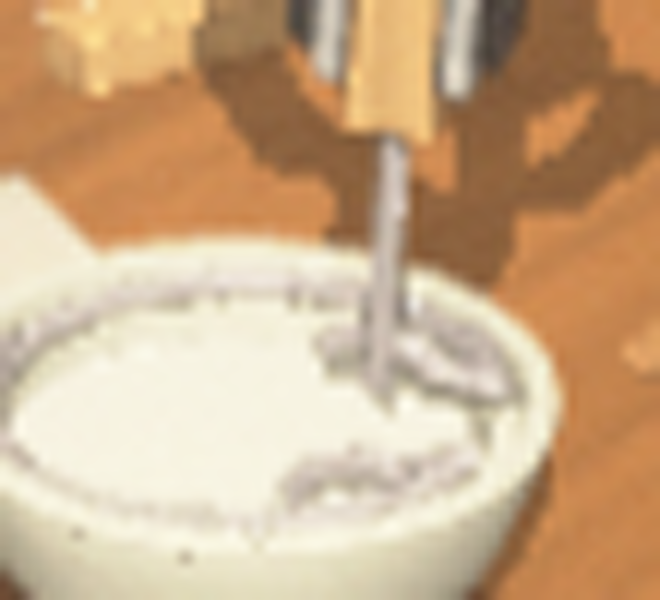

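```bash
python3 -m inch '[0.001,0,-0.006,0,0.001,0,-0.005,0,0,0,0,0,0,0,0,0,0,0,0,0]' |grep -E 'pos|force'; python3 foot.py
```

```text
ee_pos: [535.6, -5.7, 149.0]
ft_force: [-0.3, 0.3, -2.7]
t 25.85 p [535.6  -5.7 149. ] rv [-3.078 -0.603 -0.054] F [-0.3  0.3 -2.7] w 17.3
foot head [24.6 12.3] z 80.22 tip z 80.25 yaw 22.2 az [ 0.033  0.011 -0.999]
```

```bash
python3 -m inch '[0.001,0,-0.006,0,0.001,0,-0.005,0,0,0,0,0,0,0,0,0,0,0,0,0]' |grep -E 'pos|force'; python3 foot.py
```

```text
ee_pos: [535.7, -5.6, 150.3]
ft_force: [-0.3, 1.0, -1.6]
t 26.48 p [535.7  -5.6 150.3] rv [-3.078 -0.603 -0.054] F [-0.3  1.  -1.6] w 17.2
foot head [24.5 12.3] z 81.54 tip z 81.57 yaw 22.2 az [ 0.033  0.011 -0.999]
```

```bash
python3 -c "
from h import *
a=camera('side');cv2.imwrite('pics/s9.png',a);a=a[155:210,305:365]
a=cv2.resize(a,None,fx=9,fy=9,interpolation=2)
b=camera('wrist');cv2.imwrite('pics/w9.png',b);cv2.imwrite('pics/s9c.png',a)
cv2.imwrite('pics/w9c.png',cv2.resize(b[120:290,220:440],None,fx=3.5,fy=3.5,interpolation=2))"
```

```text
(no output)
```

View pics/s9c.png

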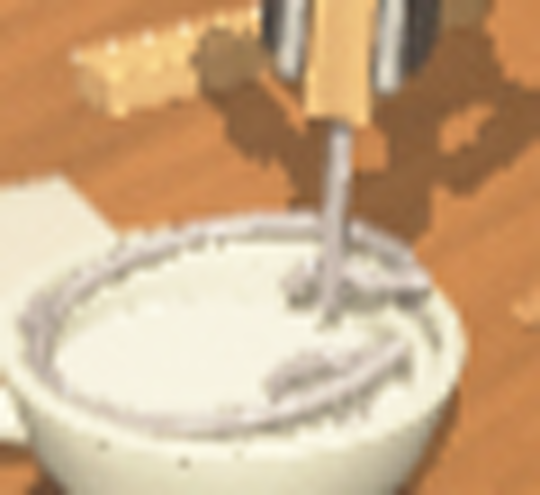

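View pics/w9c.png

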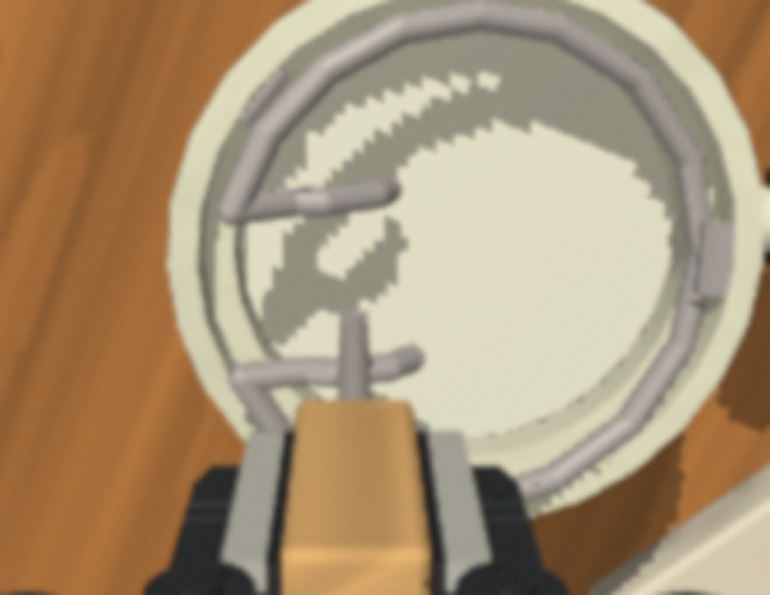

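```bash
python3 -m inch '[0.001,0,-0.008,0,0,0,-0.006,0,0,0,-0.004,0,0,0,0,0,0,0,0,0]' |grep -E 'pos|force'; python3 foot.py; python3 -c "
from h import *
a=camera('side');cv2.imwrite('pics/s10.png',a);a=a[155:210,305:365]
a=cv2.resize(a,None,fx=9,fy=9,interpolation=2);cv2.imwrite('pics/s10c.png',a)"
```

```text
ee_pos: [535.8, -5.6, 152.7]
ft_force: [0.5, 0.6, -1.7]
t 27.2 p [535.8  -5.6 152.7] rv [-3.078 -0.604 -0.054] F [ 0.5  0.6 -1.7] w 17.0
foot head [24.4 12.3] z 83.93 tip z 83.95 yaw 22.2 az [ 0.033  0.011 -0.999]
```

View pics/s10c.png

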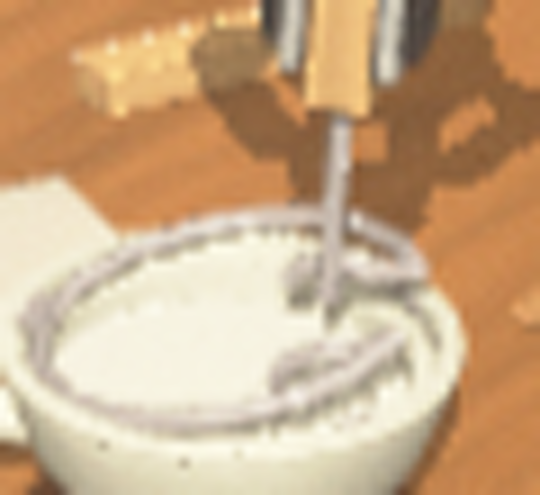

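```bash
python3 -m inch '[0,0,0.02,0,0,0,0.03,0,0,0,0.03,0,0,0,0.02,0,0,0,0,0]' |grep -E 'pos|force'; python3 foot.py; python3 -c "
from h import *
a=camera('side');cv2.imwrite('pics/s11.png',a);a=a[155:210,305:365]
a=cv2.resize(a,None,fx=9,fy=9,interpolation=2);cv2.imwrite('pics/s11c.png',a)"
```

```text
ee_pos: [536.0, -5.6, 139.6]
ft_force: [0.2, 1.0, -0.6]
t 27.88 p [536.   -5.6 139.6] rv [-3.078 -0.604 -0.053] F [ 0.2  1.  -0.6] w 17.0
foot head [24.3 12.3] z 70.8 tip z 70.83 yaw 22.2 az [ 0.032  0.011 -0.999]
```

View pics/s11c.png

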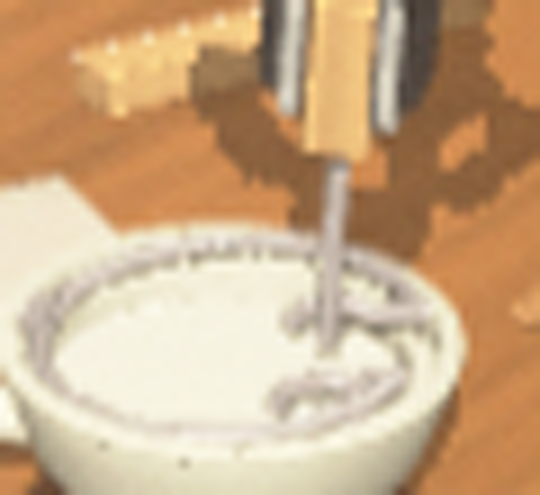

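```bash
python3 -m inch '[0,0,0.02,0,0,0,0.015,0,0,0,0,0,0,-0.02,0,0,0,-0.02,0,0]' |grep -E 'pos|force'; python3 foot.py;  python3 -m inch '[0,-0.02,0,0,0,-0.015,0,0,0,0,0,0,0,0,0,0,0,0,0,0]' |grep -E 'pos|force'; python3 foot.py;python3 -c "
from h import *
a=camera('side');cv2.imwrite('pics/s12.png',a);a=a[155:210,305:365]
a=cv2.resize(a,None,fx=9,fy=9,interpolation=2);cv2.imwrite('pics/s12c.png',a)"
```

```text
ee_pos: [534.6, -1.1, 135.6]
ft_force: [-0.3, 0.1, -0.1]
t 28.55 p [534.6  -1.1 135.6] rv [-3.079 -0.603 -0.054] F [-0.3  0.1 -0.1] w 16.7
foot head [23.8  7.6] z 66.78 tip z 66.81 yaw 22.2 az [ 0.033  0.011 -0.999]
ee_pos: [532.9, 3.5, 135.8]
ft_force: [0.1, 0.3, -0.3]
t 29.18 p [532.9   3.5 135.8] rv [-3.079 -0.604 -0.055] F [ 0.1  0.3 -0.3] w 17.0
foot head [23.7  2.8] z 67.0 tip z 67.03 yaw 22.2 az [ 0.033  0.011 -0.999]
```

View pics/s12c.png

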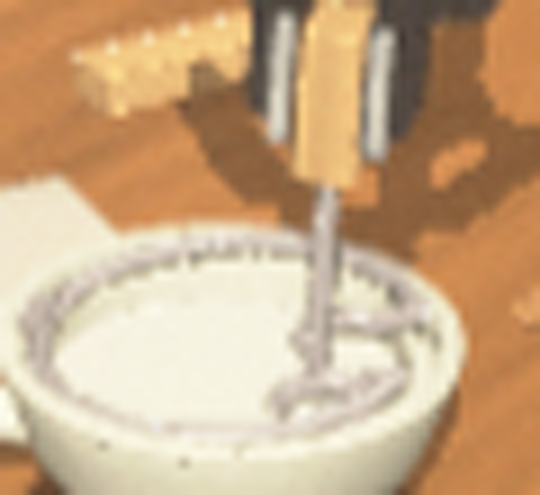

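```bash
python3 -m inch '[0,-0.01,0,0,0.002,0,-0.05,0,0.004,0,-0.12,0,0.004,0,-0.12,0,0.004,0,-0.12,0]' |grep -E 'pos|force'; python3 foot.py;python3 -c "
from h import *
a=camera('wrist');cv2.imwrite('pics/w13.png',a)
a=camera('side');cv2.imwrite('pics/s13.png',a);a=a[155:210,305:365]
a=cv2.resize(a,None,fx=9,fy=9,interpolation=2);cv2.imwrite('pics/s13c.png',a)
go([530.3,263.4,190],71.2)"
```

```text
ee_pos: [532.2, 4.7, 188.0]
ft_force: [0.4, -0.4, -1.2]
t 29.85 p [532.2   4.7 188. ] rv [-3.078 -0.604 -0.054] F [ 0.4 -0.4 -1.2] w 17.4
foot head [24.   1.4] z 119.2 tip z 119.22 yaw 22.2 az [ 0.033  0.011 -0.999]
t 29.95 p [533.4   4.5 189.2] rv [-3.08  -0.604 -0.059] F [ 0.8  0.6 -0.8] w 16.9
tool mm [  94.9 -240.9    1.6] units [ 0.7908 -2.0077  0.0135] yaw 22.2 axisz [ 0.036  0.01  -0.999] j [-0.21  0.24  1.67  0.02  1.2  -0.61]
turn deg (tool z down) -49.0 units -0.8166
```

View pics/w13.png

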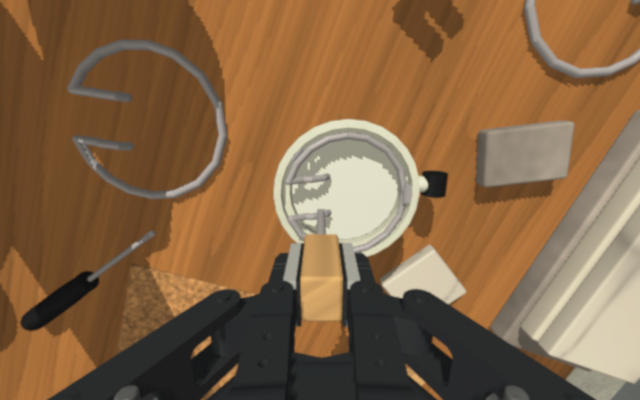

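View pics/s13c.png

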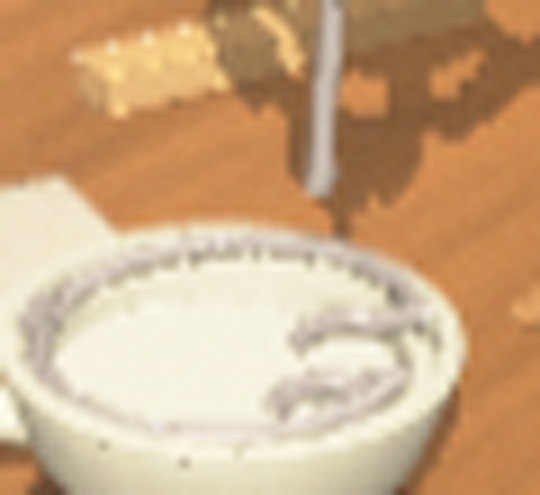

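```bash
python3 -m inch '[0.1,-0.25,0,0,0.17,-0.42,0,0,0.17,-0.42,0,0,0.17,-0.42,0,0,0.15,-0.38,0,0]' |grep -E 'pos|force';  python3 -m inch '[0,0,0,-0.16,0,0,0,-0.16,0,0,0,-0.16,0,0,0,-0.16,0,0,0,-0.16]'|grep -E 'pos|force'
cat > ret.py <<'E'
from h import *
Rg=R.from_rotvec([-2.555,-1.826,-.031]).as_matrix();ft=Rg.T@(np.array([530.2,263.5,12])-[530.3,263.3,80.8])
s=st();M=T(s);f=M[:3,:3]@ft+M[:3,3]
print('foot',f.round(2),'pick x dir',np.round(np.degrees(np.arctan2(*(M[:3,1])[1::-1])),1))
import sys
z=float(sys.argv[1]);go(M[:3,3]+np.array([530.2,263.5,z])-f,71.1,s)
E
python3 ret.py 100
```

```text
ee_pos: [533.9, 251.5, 191.8]
ft_force: [0.7, 0.1, -1.6]
ee_pos: [531.7, 256.8, 190.0]
ft_force: [-0.1, -0.2, -0.4]
t 31.2 p [531.7 256.8 190. ] rv [2.536 1.83  0.053] F [-0.1 -0.2 -0.4] w 17.1
foot [532.97 256.79 121.18] pick x dir -18.4
tool mm [ 5.1 -5.4 21.1] units [ 0.0424 -0.045   0.176 ] yaw 71.7 axisz [ 0.036  0.009 -0.999] j [ 0.26  0.34  1.53 -0.    1.24 -0.99]
turn deg (tool z down) 0.56 units 0.0093
```

```bash
python3 -m inch '[0.042,-0.045,0,0.009,0,0,0.1,0,0,0,0.08,0,0,0,0,0,0,0,0,0]' |grep -E 'pos|force';  python3 ret.py 80; python3 -c "
from h import *
a=camera('wrist');cv2.imwrite('pics/w14.png',a);cv2.imwrite('pics/w14c.png',cv2.resize(a[150:270,250:400],None,fx=5,fy=5,interpolation=2))
a=camera('side');cv2.imwrite('pics/s14.png',a);cv2.imwrite('pics/s14c.png',cv2.resize(a[190:290,230:310],None,fx=6,fy=6,interpolation=2))"
```

```text
ee_pos: [527.8, 263.9, 165.4]
ft_force: [0.4, -0.7, -1.3]
t 31.82 p [527.8 263.9 165.4] rv [2.554 1.808 0.05 ] F [ 0.4 -0.7 -1.3] w 17.5
foot [528.89 263.79  96.63] pick x dir -19.4
tool mm [-0.1  0.9 16.7] units [-0.0012  0.0072  0.1389] yaw 70.6 axisz [ 0.033  0.008 -0.999] j [ 0.28  0.36  1.56 -0.    1.19 -0.96]
turn deg (tool z down) -0.5 units -0.0084
```

View pics/w14c.png

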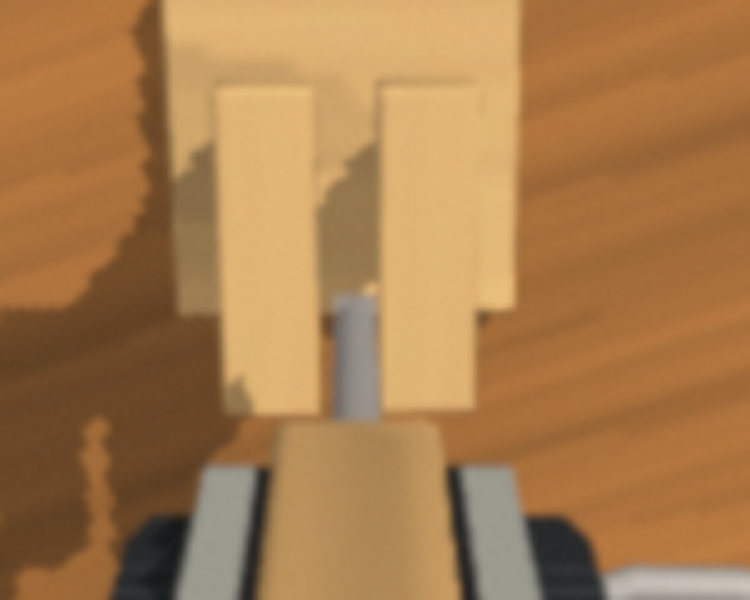

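View pics/s14c.png

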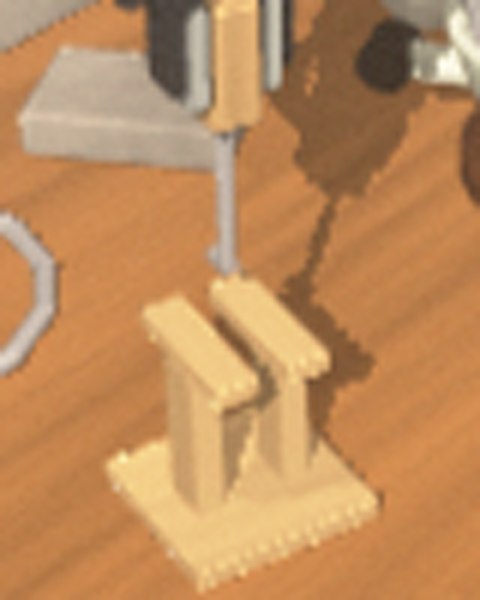

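```bash
python3 -m inch '[-0.007,0.007,0,-0.008,-0.001,0,0.06,0,-0.001,0,0.05,0,-0.0005,0,0.03,0,0,0,0,0]' |grep -E 'pos|force';  python3 ret.py 60; python3 -c "
from h import *
a=camera('wrist');cv2.imwrite('pics/w15.png',a);cv2.imwrite('pics/w15c.png',cv2.resize(a[150:270,250:400],None,fx=5,fy=5,interpolation=2))
"
```

```text
ee_pos: [529.2, 262.4, 148.0]
ft_force: [-0.7, -0.3, 0.1]
t 32.55 p [529.2 262.4 148. ] rv [2.545 1.818 0.051] F [-0.7 -0.3  0.1] w 17.3
foot [530.38 262.36  79.22] pick x dir -18.9
tool mm [ 0.7 -1.1 19.2] units [ 0.0055 -0.0092  0.1601] yaw 71.1 axisz [ 0.034  0.008 -0.999] j [ 0.27  0.38  1.58 -0.    1.15 -0.97]
turn deg (tool z down) -0.01 units -0.0001
```

View pics/w15c.png

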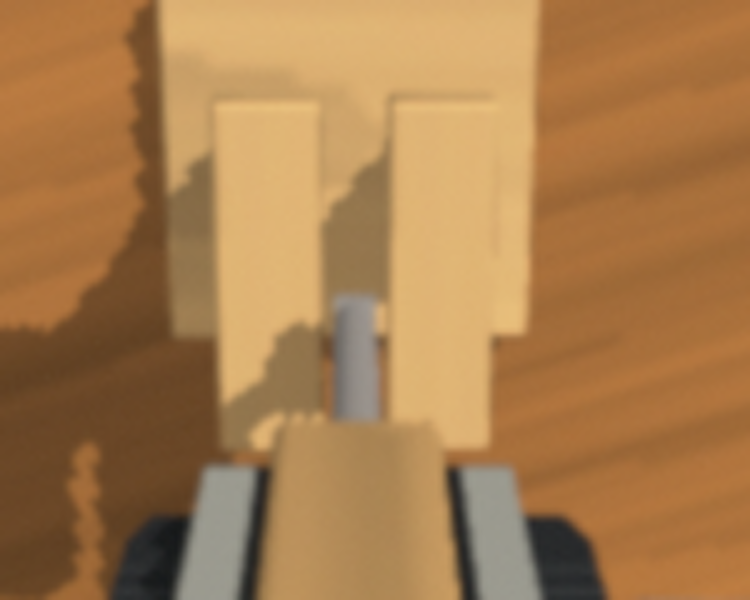

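```bash
python3 -m inch '[-0.001,0,0.05,0,-0.001,0,0.05,0,-0.001,0,0.06,0,-0.001,0,0.05,0,0,0,0,0]' |grep -E 'pos|force';  python3 ret.py 40; python3 -c "
from h import *
a=camera('wrist');cv2.imwrite('pics/w16.png',a);cv2.imwrite('pics/w16c.png',cv2.resize(a[150:270,250:400],None,fx=5,fy=5,interpolation=2))
"
```

```text
ee_pos: [530.0, 262.2, 121.0]
ft_force: [-0.5, 0.7, -1.4]
t 33.23 p [530.  262.2 121. ] rv [2.545 1.818 0.051] F [-0.5  0.7 -1.4] w 17.5
foot [531.15 262.15  52.25] pick x dir -18.9
tool mm [ 0.7 -1.7 12.2] units [ 0.0061 -0.0142  0.1018] yaw 71.1 axisz [ 0.034  0.008 -0.999] j [ 0.27  0.4   1.61 -0.    1.09 -0.97]
turn deg (tool z down) -0.01 units -0.0001
```

View pics/w16c.png

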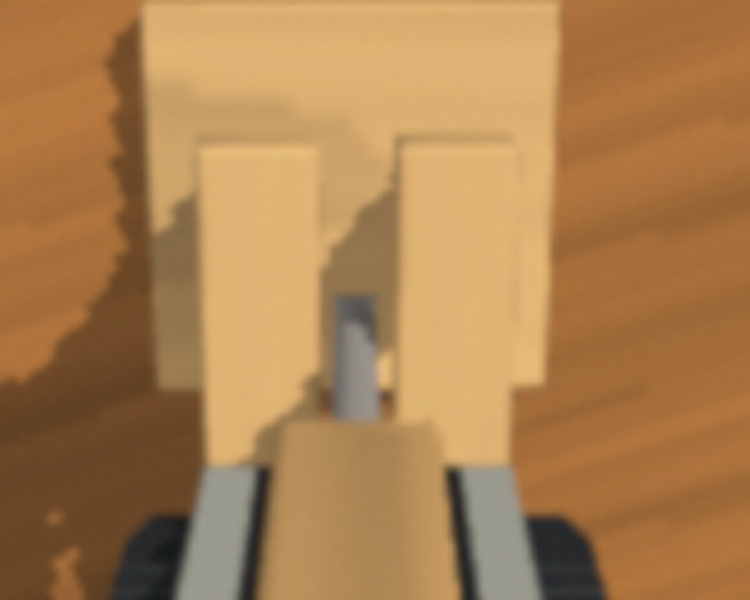

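```bash
python3 -m inch '[0.002,-0.005,0.06,0,-0.0005,0,0.08,0,-0.0005,0,0.08,0,-0.001,0,0.06,0,0,0,0,0]' |grep -E 'pos|force';  python3 ret.py 12
```

```text
ee_pos: [530.8, 262.8, 85.3]
ft_force: [-0.0, 0.0, -0.7]
t 33.9 p [530.8 262.8  85.3] rv [2.545 1.818 0.052] F [-0.   0.  -0.7] w 17.2
foot [531.96 262.74  16.5 ] pick x dir -18.9
tool mm [ 0.1 -2.   4.4] units [ 0.0005 -0.0171  0.037 ] yaw 71.1 axisz [ 0.034  0.008 -0.999] j [ 0.27  0.45  1.65 -0.    1.01 -0.97]
turn deg (tool z down) -0.0 units -0.0
```

```bash
python3 -m inch '[0,0,0.02,0,0,0,0.01,0,0,0,0,0,0,0,0,0,0,0,0,0]' |grep -E 'pos|force';  python3 ret.py 12
```

```text
ee_pos: [531.5, 263.0, 82.3]
ft_force: [-0.6, -0.2, -0.8]
t 34.52 p [531.5 263.   82.3] rv [2.545 1.818 0.054] F [-0.6 -0.2 -0.8] w 17.0
foot [532.85 263.02  13.54] pick x dir -18.9
tool mm [-0.4 -2.7  1.5] units [-0.0036 -0.0226  0.0121] yaw 71.1 axisz [ 0.036  0.009 -0.999] j [ 0.27  0.45  1.65 -0.    1.   -0.97]
turn deg (tool z down) 0.0 units 0.0
```

```bash
python3 -m inch '[0,0,0.009,0,0,0,0,0,0,0,0,0,0,0,0,0,0,0,0,0]' |grep -E 'pos|force';  python3 -m inch '[0,0,0,0,0,0,0,0,0,0,0,0,0,0,0,0,0,0,0,0]' -0.3 40 |grep -E 'pos|force|wid'; python3 -m inch '[-0.0005,0,-0.05,0,0,0,-0.1,0,0,0,-0.15,0,0,0,-0.15,0,0,0,-0.15,0]' |grep -E 'pos|force|wid';python3 -c "
from h import *
a=camera('wrist');cv2.imwrite('pics/w17.png',a);cv2.imwrite('pics/w17c.png',cv2.resize(a[150:270,250:400],None,fx=5,fy=5,interpolation=2))
a=camera('side');cv2.imwrite('pics/s17.png',a);cv2.imwrite('pics/s17c.png',cv2.resize(a[190:290,230:310],None,fx=6,fy=6,interpolation=2))
"
```

```text
ee_pos: [531.7, 263.1, 81.4]
ft_force: [-0.2, 0.1, 0.0]
ee_pos: [532.0, 263.2, 81.7]
ft_force: [-0.4, 1.3, -0.2]
gripper_width: 29.9
ee_pos: [528.7, 262.3, 157.4]
ft_force: [-0.2, 0.3, -1.1]
gripper_width: 29.7
```

View pics/w17c.png

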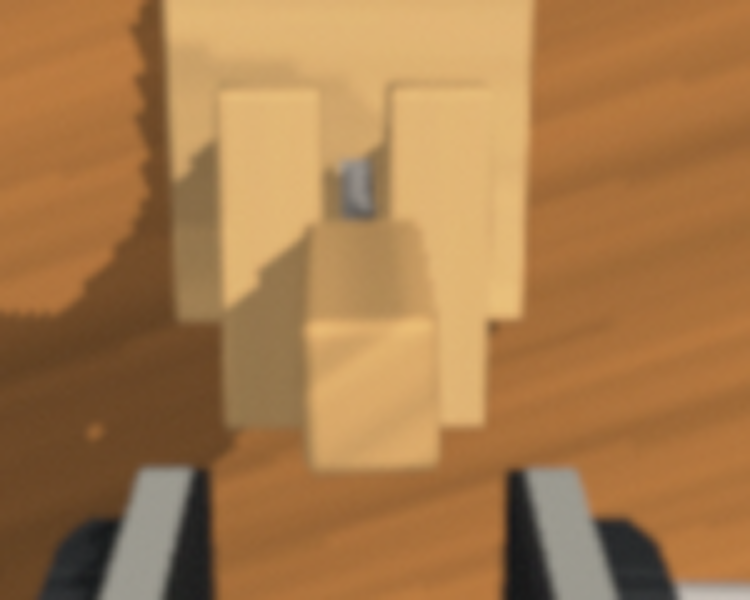

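View pics/s17c.png

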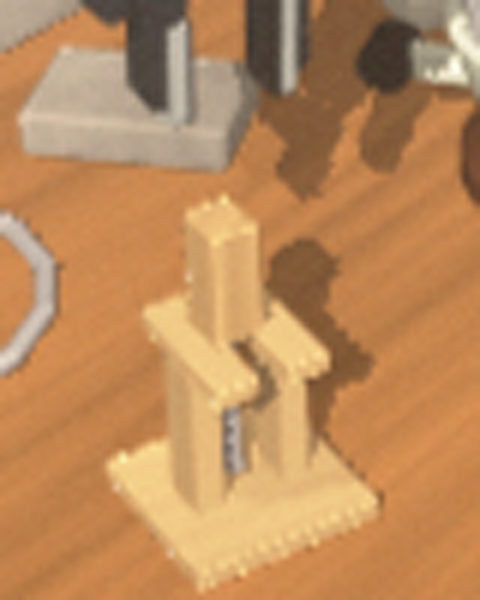

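```bash
python3 -m inch '[-0.2,0.08,-0.2,0,-0.43,0.18,-0.1,0,-0.45,0.18,0,0,-0.45,0.18,0,0,-0.43,0.18,0,0]' |grep -E 'pos|force';  python3 -m inch '[0,0,0,-0.17,0,0,0,-0.17,0,0,0,-0.17,0,0,0,-0.17,0,0,0,0]' -0.55 |grep -E 'pos|force'; python3 -c "
from h import *
go([544.9,-7.2,190],112)
a=camera('wrist');cv2.imwrite('pics/w18.png',a)"
```

```text
ee_pos: [543.8, 6.1, 193.7]
ft_force: [0.9, -0.1, 0.1]
ee_pos: [542.9, -0.2, 191.8]
ft_force: [-0.2, 0.3, 1.0]
t 37.75 p [ 5.429e+02 -2.000e-01  1.918e+02] rv [1.718 2.596 0.048] F [-0.2  0.3  1. ] w 19.2
tool mm [-7.3 -1.   1.8] units [-0.0605 -0.0082  0.015 ] yaw 113.0 axisz [ 0.04   0.01  -0.999] j [-0.22  0.25  1.65  0.02  1.21 -2.2 ]
turn deg (tool z down) 1.01 units 0.0168
```

View pics/w18.png

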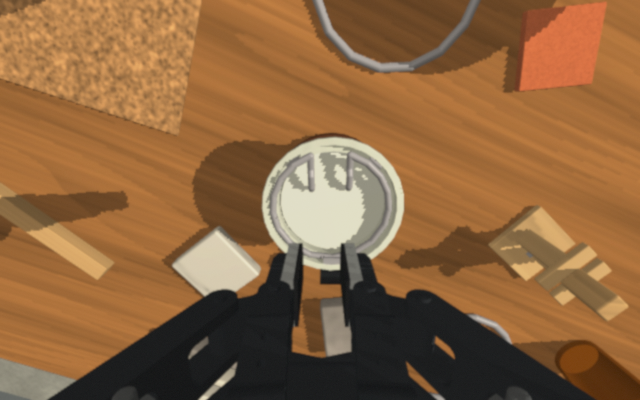

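```bash
python3 -c "
from h import *
a=cv2.imread('pics/w18.png')[130:270,255:410];cv2.imwrite('pics/w18c.png',cv2.resize(a,None,fx=5,fy=4.2,interpolation=2))
a=camera('side');cv2.imwrite('pics/s18.png',a);cv2.imwrite('pics/s18c.png',cv2.resize(a[150:220,295:370],None,fx=8,fy=8,interpolation=2))"
```

```text
(no output)
```

View pics/w18c.png

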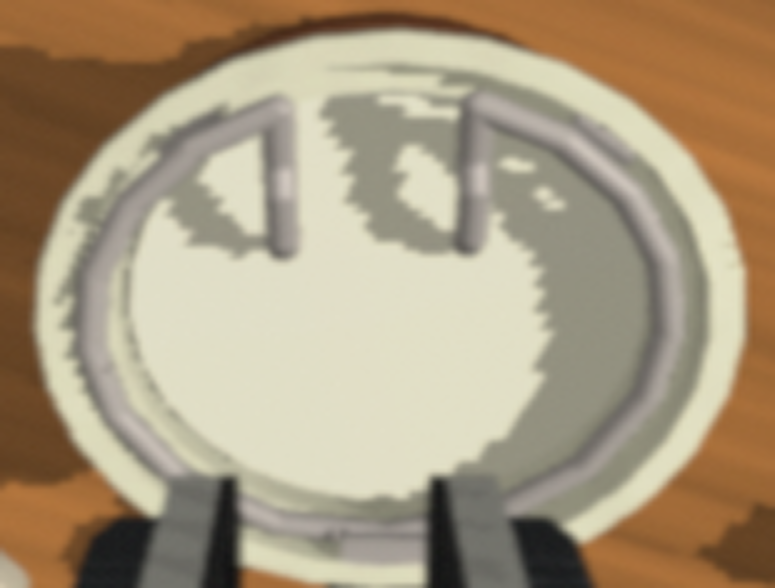

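View pics/s18c.png

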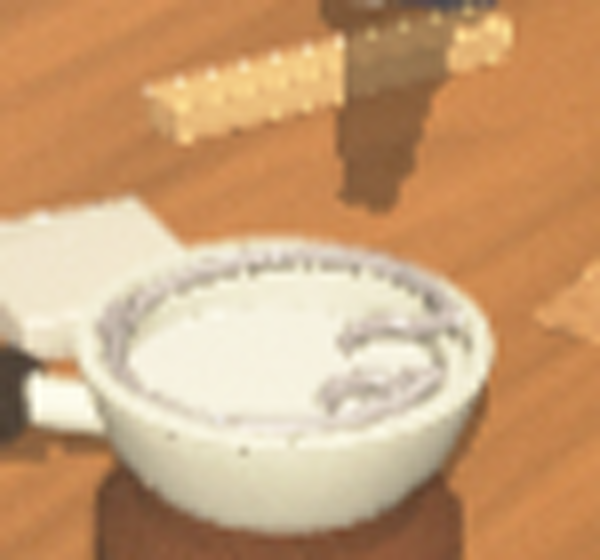

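```bash
python3 -c "
from h import *
s=st()
f=lambda u,v,z:onz('wrist',(255+u/5,130+v/4.2),z,s)[:2]
C=np.array([555.2,15.3]);h=np.radians(-158)
R2=np.array([[np.cos(h),np.sin(h)],[-np.sin(h),np.cos(h)]])
g=lambda *a:(R2@(f(*a)-C)).round(1)
for z in (76,79,82):print(z,'bends',g(280,108,z),g(480,105,z))
for z in(66,69,72):print(z,'tips',g(286,252,z),g(469,248,z))
print('lug',g(380,545,75))
p=f(285,215,72);print(p,g(285,215,72))
go([*p,110],112)
"
```

```text
t 37.85 p [542.9  -0.  191.9] rv [1.72  2.594 0.048] F [ 0.1 -0.5  0. ] w 19.6
76 bends [47.8 19.7] [ 48.9 -14. ]
79 bends [48.4 19.6] [ 49.5 -13.7]
82 bends [49.  19.5] [ 50.1 -13.5]
66 tips [14.1 18.9] [ 15.5 -14.4]
69 tips [15.1 18.8] [ 16.5 -14.2]
72 tips [16.  18.7] [ 17.5 -13.9]
lug [-53.    0.3]
[539.82371889 -11.29093624] [24.2 18.9]
t 37.85 p [542.9  -0.  191.9] rv [1.72  2.594 0.048] F [ 0.1 -0.5  0. ] w 19.6
tool mm [ -8.6 -10.6  81.6] units [-0.0717 -0.0886  0.6799] yaw 112.9 axisz [ 0.041  0.01  -0.999] j [-0.22  0.25  1.65  0.02  1.21 -2.2 ]
turn deg (tool z down) 0.89 units 0.0148
```

```bash
python3 -m inch '[-0.07,-0.05,0,0.014,0,0,0.15,0,0,0,0.2,0,0,0,0.2,0,0,0,0,0]' -0.66 |grep -E 'pos|force'; python3 -c "
from h import *
go([544.7,-9.3,90],112)
a=camera('wrist');cv2.imwrite('pics/w19.png',a);cv2.imwrite('pics/w19c.png',cv2.resize(a[120:290,220:420],None,fx=3.9,fy=3.5,interpolation=2))
a=camera('side');cv2.imwrite('pics/s19.png',a);cv2.imwrite('pics/s19c.png',cv2.resize(a[140:220,295:375],None,fx=8,fy=7,interpolation=2))"
```

```text
ee_pos: [543.5, -12.3, 124.8]
ft_force: [-0.4, 0.4, -0.0]
t 38.48 p [543.5 -12.3 124.8] rv [1.755 2.569 0.048] F [-0.4  0.4 -0. ] w 14.5
tool mm [ 2.6  0.8 34.8] units [0.0215 0.0064 0.2902] yaw 111.3 axisz [ 0.042  0.008 -0.999] j [-0.24  0.32  1.73  0.02  1.05 -2.19]
turn deg (tool z down) -0.67 units -0.0112
```

View pics/w19c.png

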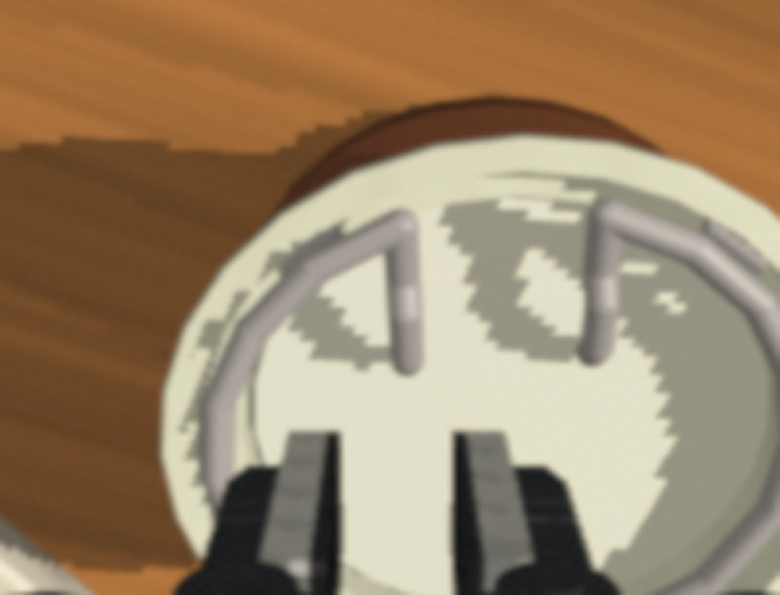

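View pics/s19c.png

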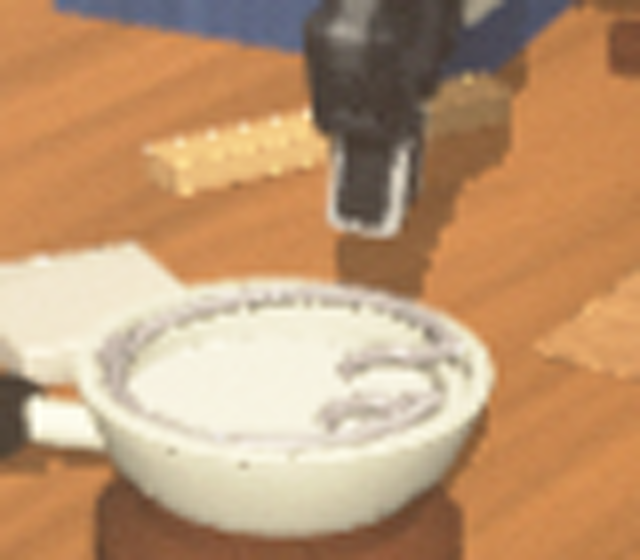

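```bash
python3 -m inch '[0.018,0,0.05,-0.011,0.001,-0.002,0.1,0,0.001,-0.002,0.1,0,0.001,-0.002,0.1,0,0,0,0,0]'  |grep -E 'pos|force'; python3 -c "
from h import *
go([544.7,-9.3,65],112)
a=camera('wrist');cv2.imwrite('pics/w20.png',a);cv2.imwrite('pics/w20c.png',cv2.resize(a[120:290,220:420],None,fx=3.9,fy=3.5,interpolation=2))
a=camera('side');cv2.imwrite('pics/s20.png',a);cv2.imwrite('pics/s20c.png',cv2.resize(a[140:220,295:375],None,fx=8,fy=7,interpolation=2))"
```

```text
ee_pos: [546.7, -10.3, 84.1]
ft_force: [0.7, 0.7, -0.6]
t 39.2 p [546.7 -10.3  84.1] rv [1.735 2.574 0.052] F [ 0.7  0.7 -0.6] w 14.6
tool mm [ 2.  -2.4 19. ] units [ 0.0163 -0.0199  0.1581] yaw 112.0 axisz [ 0.05   0.007 -0.999] j [-0.23  0.37  1.78  0.02  0.95 -2.2 ]
turn deg (tool z down) 0.03 units 0.0004
```

View pics/w20c.png

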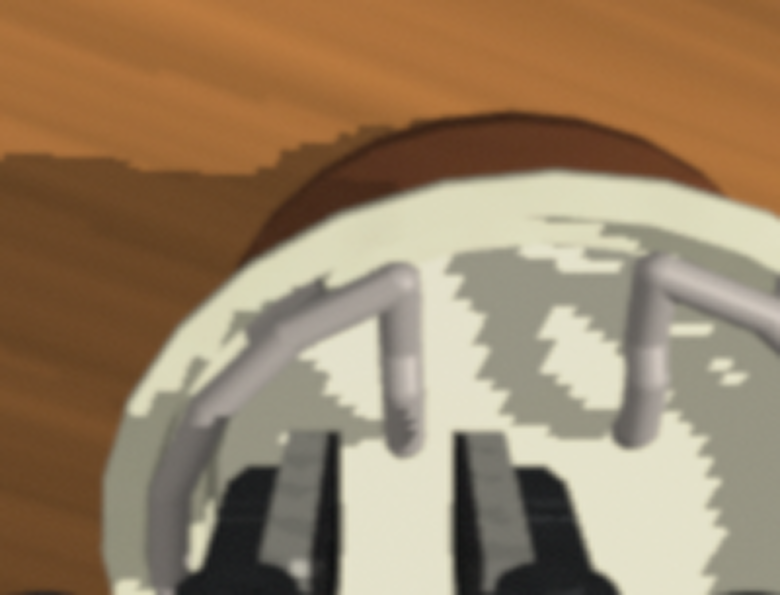

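View pics/s20c.png

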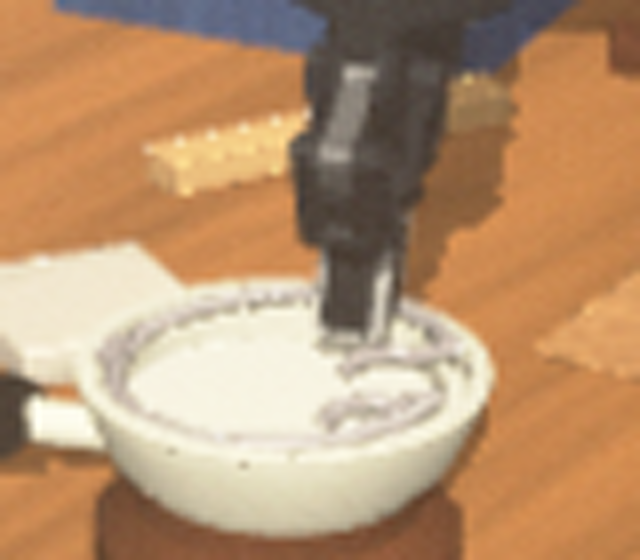

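```bash
python3 -m inch '[0.006,-0.035,0,0,0,-0.003,0.05,0,0,-0.003,0.05,0,0,0,0.02,0,0,0,0,0]'  |grep -E 'pos|force'; python3 -c "
from h import *
go([544.7,-9.3,65],112)
a=camera('wrist');cv2.imwrite('pics/w21.png',a);cv2.imwrite('pics/w21c.png',cv2.resize(a[120:290,220:420],None,fx=3.9,fy=3.5,interpolation=2))"
```

```text
ee_pos: [543.8, -11.9, 70.4]
ft_force: [-0.4, -0.6, 0.3]
t 39.92 p [543.8 -11.9  70.4] rv [1.733 2.571 0.054] F [-0.4 -0.6  0.3] w 14.8
tool mm [2.2 1.6 5.5] units [0.018  0.013  0.0459] yaw 112.0 axisz [ 0.054  0.006 -0.999] j [-0.24  0.38  1.8   0.02  0.91 -2.21]
turn deg (tool z down) 0.02 units 0.0003
```

View pics/w21c.png

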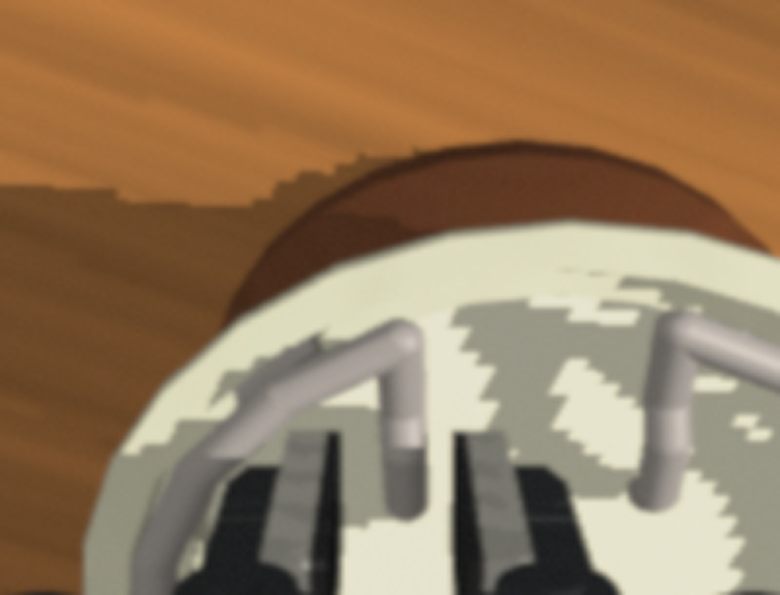

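```bash
python3 -m inch '[0.006,-0.003,0.02,0,0,-0.003,0.015,0,0,0,0.01,0,0,0,0,0,0,0,0,0]'  |grep -E 'pos|force'; python3 -m inch '[0,0,0,0,0,0,0,0,0,0,0,0,0,0,0,0,0,0,0,0]' -1 50; python3 -c "
from h import *
go([544.7,-9.3,65],112)
a=camera('wrist');cv2.imwrite('pics/w22.png',a);cv2.imwrite('pics/w22c.png',cv2.resize(a[120:290,220:420],None,fx=3.9,fy=3.5,interpolation=2))
a=camera('side');cv2.imwrite('pics/s22.png',a);cv2.imwrite('pics/s22c.png',cv2.resize(a[140:220,295:375],None,fx=8,fy=7,interpolation=2))"
```

```text
ee_pos: [543.5, -11.4, 65.0]
ft_force: [0.6, 0.1, -1.1]
time_s: 41.22
ee_pos: [543.2, -10.9, 65.0]
ee_rot: [1.732, 2.571, 0.055]
ft_force: [-0.1, 1.3, -0.3]
gripper_width: 3.5
t 41.23 p [543.2 -10.9  65. ] rv [1.732 2.571 0.055] F [-0.1  1.3 -0.3] w 3.5
tool mm [0.9 2.  0.1] units [0.0075 0.0168 0.0006] yaw 112.0 axisz [ 0.054  0.006 -0.999] j [-0.24  0.39  1.81  0.02  0.9  -2.21]
turn deg (tool z down) 0.04 units 0.0006
```

View pics/w22c.png

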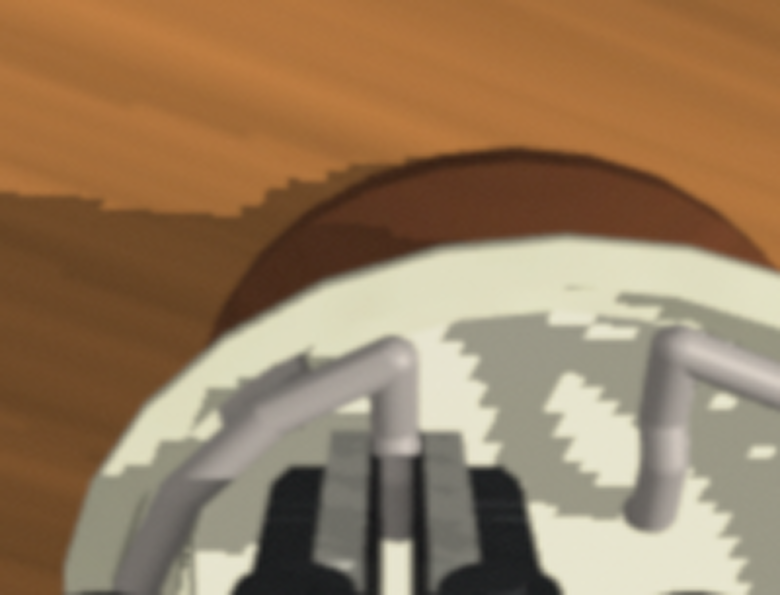

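View pics/s22c.png

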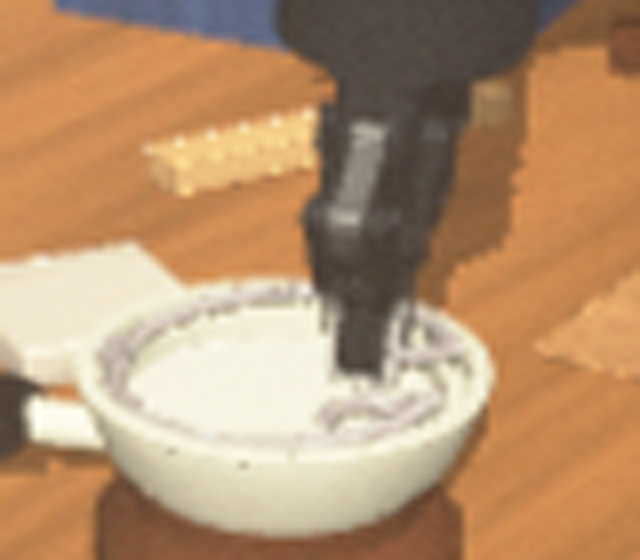

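```bash
python3 -m inch '[0,0,-0.02,0,0,0,-0.025,0,0,-0.01,-0.02,0,0,-0.02,-0.01,0,0,0,0,0]'  |grep -E 'pos|force'; python3 -c "
from h import *
go([544.7,-9.3,65],112)
a=camera('side');cv2.imwrite('pics/s23.png',a);cv2.imwrite('pics/s23c.png',cv2.resize(a[140:220,295:375],None,fx=8,fy=7,interpolation=2))"
```

```text
ee_pos: [539.1, -12.8, 74.5]
ft_force: [-0.9, -0.1, -0.2]
t 41.95 p [539.1 -12.8  74.5] rv [1.732 2.57  0.054] F [-0.9 -0.1 -0.2] w 3.8
tool mm [1.3 6.  9.8] units [0.0111 0.0502 0.0819] yaw 112.0 axisz [ 0.054  0.006 -0.999] j [-0.24  0.37  1.81  0.02  0.91 -2.21]
turn deg (tool z down) 0.03 units 0.0005
```

View pics/s23c.png

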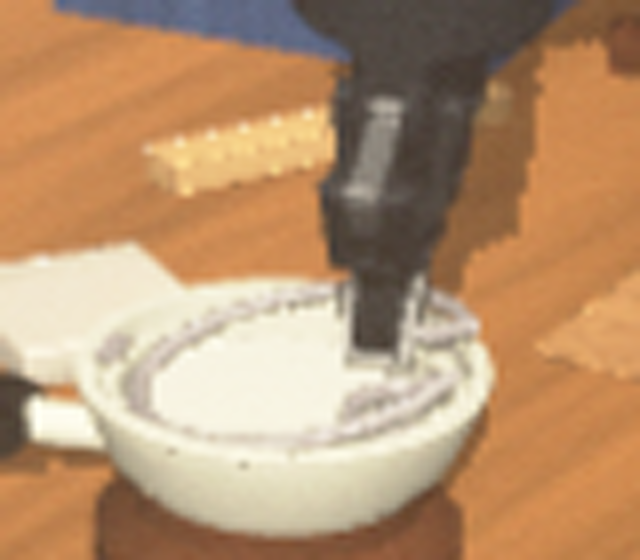

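```bash
python3 -m inch '[0,-0.02,-0.01,0,0,-0.02,-0.03,0,0,0,-0.05,0,0,0.0,-0.06,0,0,0,-0.06,0]'  |grep -E 'pos|force'; python3 -c "
from h import *
a=camera('side');cv2.imwrite('pics/s24.png',a);cv2.imwrite('pics/s24c.png',cv2.resize(a[110:220,285:385],None,fx=6,fy=5,interpolation=2))"
```

```text
ee_pos: [532.8, -14.9, 100.6]
ft_force: [0.3, 0.1, -1.3]
```

View pics/s24c.png

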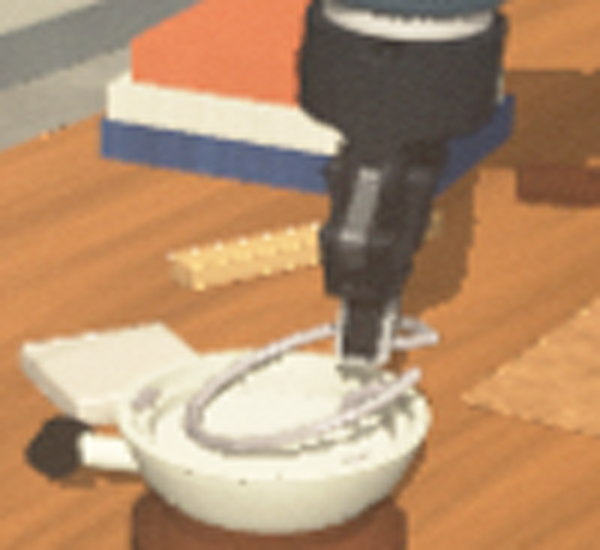

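```bash
python3 -m inch '[0,0,-0.1,0,0,0,-0.15,0,0,0,-0.15,0,0,0,-0.1,0,0,0,0,0]'  |grep -E 'pos|force'; python3 -c "
from h import *
go([477+0,-263,160],112)
a=camera('side');cv2.imwrite('pics/s25.png',a);cv2.imwrite('pics/s25c.png',cv2.resize(a[80:220,285:385],None,fx=5,fy=4,interpolation=2))
a=camera('wrist');cv2.imwrite('pics/w25.png',a)"
```

```text
ee_pos: [530.2, -15.4, 166.0]
ft_force: [-0.4, 0.6, -1.6]
t 43.3 p [530.2 -15.4 166. ] rv [1.731 2.568 0.055] F [-0.4  0.6 -1.6] w 3.7
tool mm [-209.5 -142.5    1.8] units [-1.7454 -1.1874  0.0147] yaw 112.0 axisz [ 0.056  0.005 -0.998] j [-0.25  0.24  1.73  0.02  1.12 -2.22]
turn deg (tool z down) 0.03 units 0.0006
```

View pics/s25c.png

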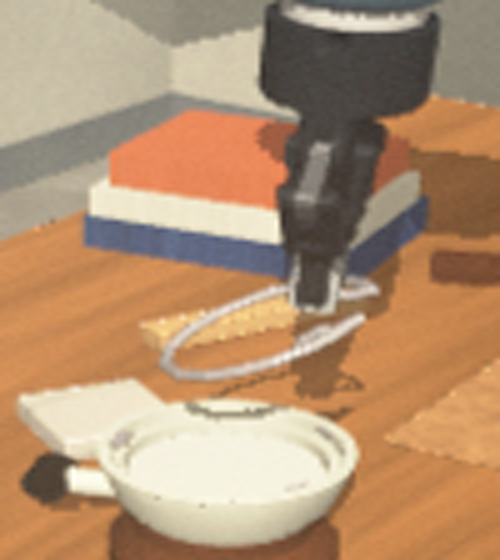

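View pics/w25.png

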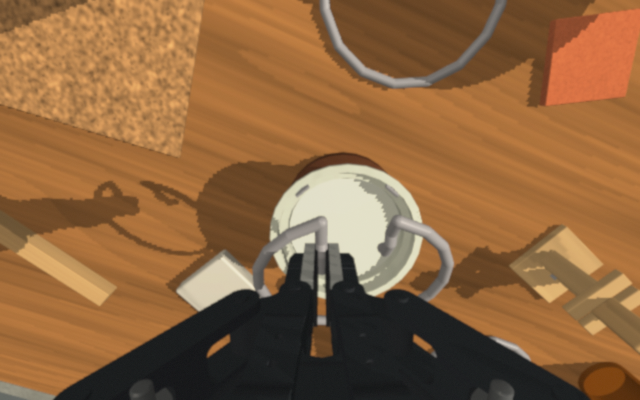

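```bash
python3 -m inch '[-0.15,-0.1,0,0,-0.27,-0.2,0,0,-0.3,-0.22,0,0,-0.3,-0.22,0,0,-0.3,-0.22,0,0]'  |grep -E 'pos|force'; python3 -m inch '[-0.3,-0.22,0,0,-0.2,-0.12,0,0,0,0,0,0,0,0,0,0,0,0,0,0]'  |grep -E 'pos|force'; python3 -c "
from h import *
go([462,-287,160],112)
a=camera('top');cv2.imwrite('pics/t26.png',a);cv2.imwrite('pics/t26c.png',cv2.resize(a[170:320,390:550],None,fx=4,fy=4,interpolation=2))
a=camera('side');cv2.imwrite('pics/s26.png',a);cv2.imwrite('pics/s26c.png',cv2.resize(a[80:230,340:490],None,fx=4,fy=4,interpolation=2))
"
```

```text
ee_pos: [479.8, -206.1, 156.3]
ft_force: [0.4, 0.1, -1.4]
ee_pos: [461.8, -279.5, 150.5]
ft_force: [0.5, -0.1, -1.0]
t 44.65 p [ 461.8 -279.5  150.5] rv [1.737 2.585 0.057] F [ 0.5 -0.1 -1. ] w 3.8
tool mm [-7.  -2.2 -9.6] units [-0.0584 -0.0183 -0.0799] yaw 112.2 axisz [ 0.042  0.016 -0.999] j [-0.78  0.29  1.7   0.05  1.13 -2.76]
turn deg (tool z down) 0.19 units 0.0031
```

View pics/t26c.png

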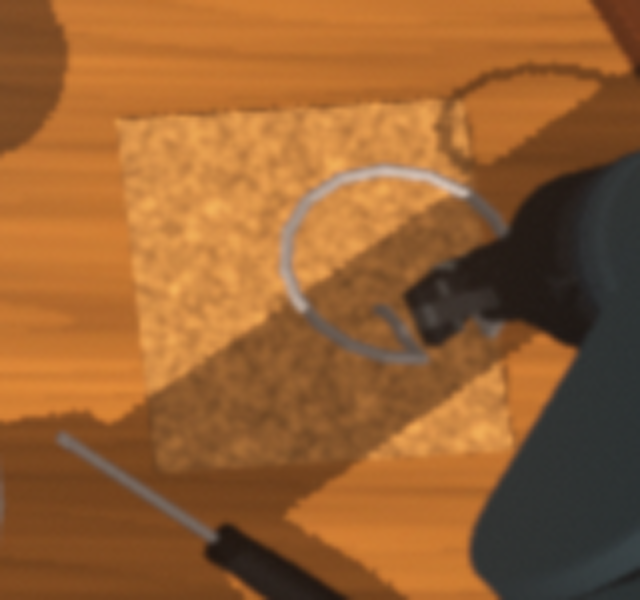

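View pics/s26c.png

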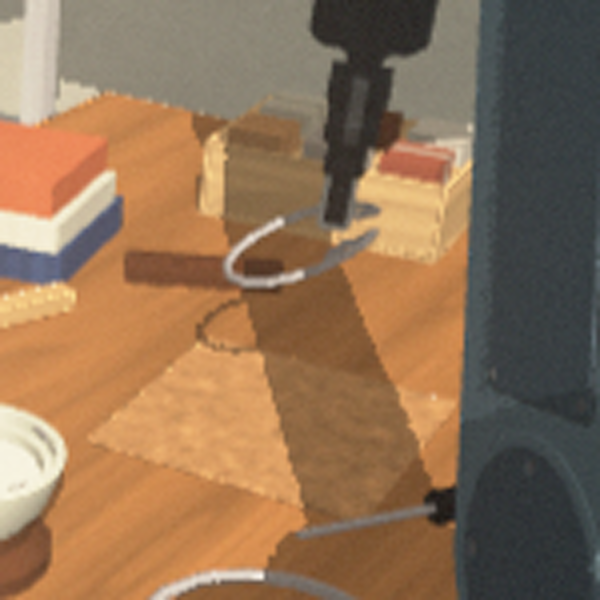

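```bash
python3 -c "
from h import *
for z in(140,150): print(onz('top',(390+400/4,170+264/4),z).round(1))
for z in(140,150): print('back',onz('top',(390+385/4,170+168/4),z-15).round(1),'left',onz('top',(390+285/4,170+250/4),z).round(1),'bend b/low',onz('top',(390+425/4,170+360/4),z+10).round(1))
m=np.array([onz('top',(390+u/4,170+v/4),4)[:2] for u,v in[(118,120),(468,98),(513,447),(158,472)]]);print(m.round(),m.mean(0))
"
```

```text
[ 471.3 -259.   140. ]
[ 470.1 -255.   150. ]
back [ 521.5 -260.4  125. ] left [ 477.2 -203.   140. ] bend b/low [ 424.1 -264.3  150. ]
back [ 519.7 -256.4  135. ] left [ 475.9 -199.6  150. ] bend b/low [ 423.4 -260.1  160. ]
[[ 568. -157.]
 [ 585. -359.]
 [ 387. -371.]
 [ 370. -173.]] [ 477.45152977 -264.93963872]
```

```bash
python3 -m inch '[-0.08,0.02,0.1,0,0,-0.007,0.2,0,0,-0.009,0.2,0,0,-0.009,0.2,0,0,-0.009,0.15,0]'  |grep -E 'pos|force'; python3 -c "
from h import *
go([458,-287.5,30],112)
a=camera('side');cv2.imwrite('pics/s27.png',a);cv2.imwrite('pics/s27c.png',cv2.resize(a[80:230,340:490],None,fx=4,fy=4,interpolation=2))
a=camera('top');cv2.imwrite('pics/t27.png',a);cv2.imwrite('pics/t27c.png',cv2.resize(a[170:320,390:550],None,fx=4,fy=4,interpolation=2))
"
```

```text
ee_pos: [472.3, -288.4, 45.3]
ft_force: [0.7, 0.4, -1.5]
t 45.38 p [ 472.3 -288.4   45.3] rv [1.729 2.584 0.055] F [ 0.7  0.4 -1.5] w 3.4
tool mm [  6.4 -13.6  14.7] units [ 0.0537 -0.1134  0.1221] yaw 112.4 axisz [ 0.047  0.011 -0.999] j [-0.78  0.44  1.78  0.05  0.9  -2.77]
turn deg (tool z down) 0.42 units 0.0069
```

View pics/s27c.png

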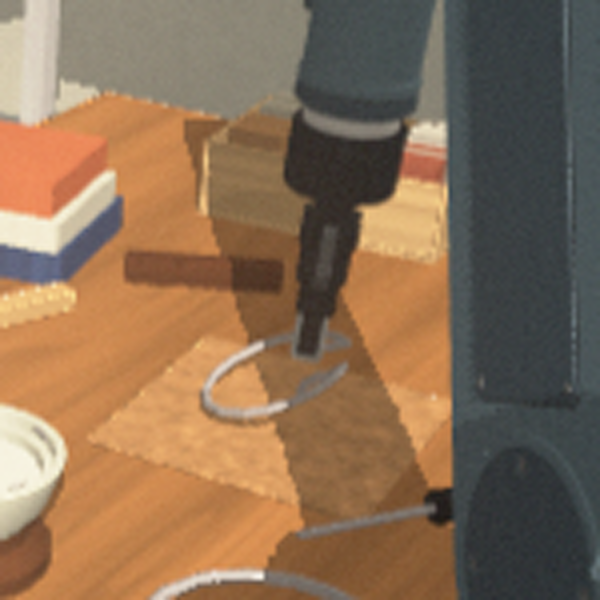

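View pics/t27c.png

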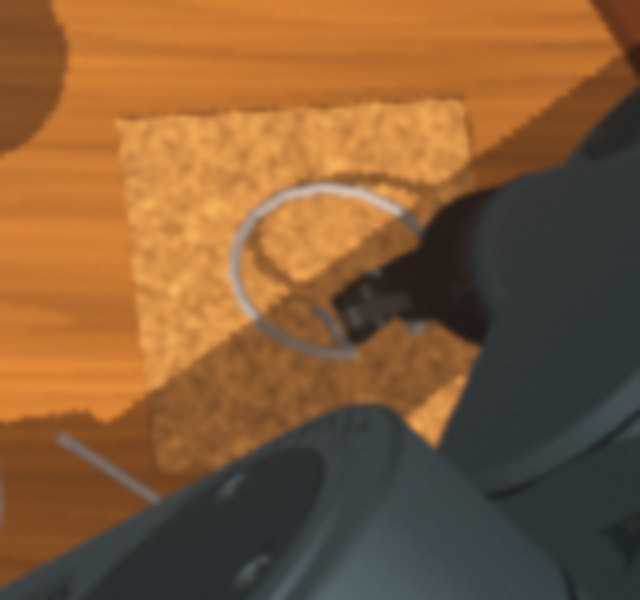

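```bash
python3 -m inch '[0.02,-0.07,0.0,0,0,-0.002,0.06,0,0,-0.002,0.06,0,0,-0.002,0.06,0,0,0,0,0]'  |grep -E 'pos|force'; python3 -c "
from h import *
print(onz('top',(390+335/4,170+270/4),38))
go([462,-287.5,8],112)
a=camera('side');cv2.imwrite('pics/s28.png',a);cv2.imwrite('pics/s28c.png',cv2.resize(a[80:230,340:490],None,fx=4,fy=4,interpolation=2))
"
```

```text
ee_pos: [463.7, -289.8, 22.8]
ft_force: [-0.0, 0.9, -0.3]
[ 479.86133594 -264.51992867   38.        ]
t 46.1 p [ 463.7 -289.8   22.8] rv [1.728 2.584 0.055] F [-0.   0.9 -0.3] w 3.9
tool mm [ 2.9 -1.4 14.7] units [ 0.0244 -0.0114  0.1224] yaw 112.4 axisz [ 0.047  0.011 -0.999] j [-0.79  0.46  1.82  0.06  0.84 -2.79]
turn deg (tool z down) 0.43 units 0.0071
```

View pics/s28c.png

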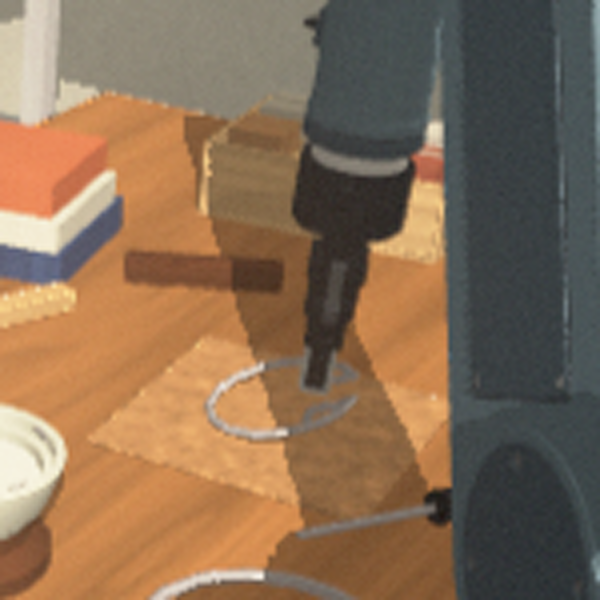

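Back edge is down; lower gently further, then open.

```bash
python3 -m inch '[0,0,0.03,0,0,0,0.03,0,0,0,0.03,0,0,0,0.015,0,0,0,0,0]'  |grep -E 'pos|force'; python3 -c "
from h import *
st()
a=camera('side');cv2.imwrite('pics/s29.png',a);cv2.imwrite('pics/s29c.png',cv2.resize(a[130:230,340:460],None,fx=5,fy=5,interpolation=2))
"
```

```text
ee_pos: [464.9, -290.2, 10.0]
ft_force: [-0.8, -0.3, -0.8]
t 46.77 p [ 464.9 -290.2   10. ] rv [1.727 2.582 0.054] F [-0.8 -0.3 -0.8] w 3.6
```

View pics/s29c.png

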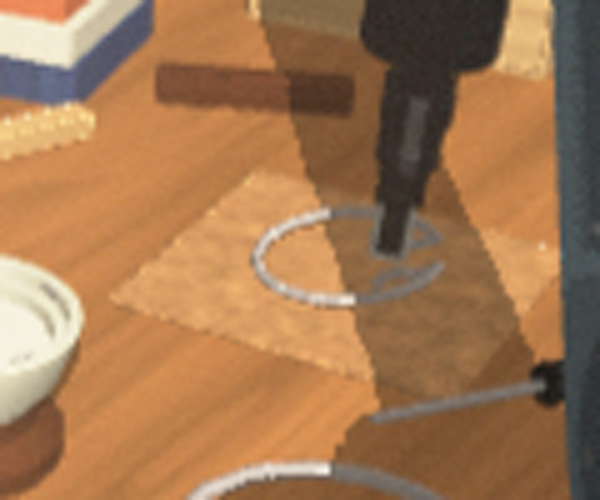

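```bash
python3 -m inch '[0,0,0.012,0,0,0,0,0,0,0,0,0,0,0,0,0,0,0,0,0]'  |grep -E 'pos|force'; python3 -m inch '[0,0,0,0,0,0,0,0,0,0,0,0,0,0,0,0,0,0,0,0]' -0.6 20 |grep -E 'pos|force|wid'; python3 -c "
from h import *
a=camera('side');cv2.imwrite('pics/s30.png',a);cv2.imwrite('pics/s30c.png',cv2.resize(a[130:230,340:460],None,fx=5,fy=5,interpolation=2))
a=camera('wrist');cv2.imwrite('pics/w30.png',a)
"
```

```text
ee_pos: [465.1, -290.1, 8.8]
ft_force: [-0.4, -0.5, -0.5]
ee_pos: [465.5, -290.4, 9.1]
ft_force: [-0.5, -0.7, -0.4]
gripper_width: 17.1
```

View pics/s30c.png

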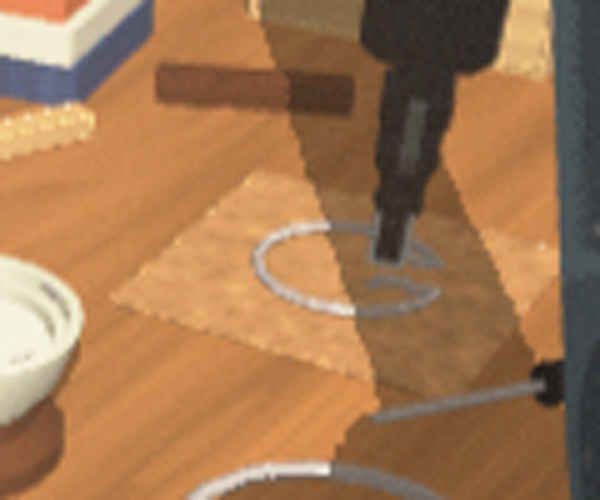

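View pics/w30.png

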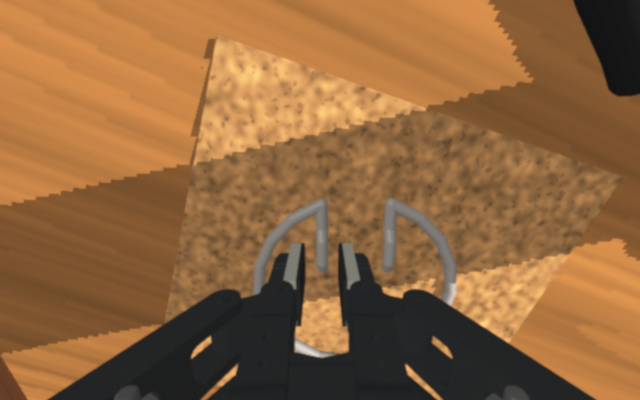

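Ring lies flat between the open fingers. Raise vertically.

```bash
python3 -m inch '[0,0.001,-0.05,0,0,0.003,-0.1,0,0,0.008,-0.2,0,0,0.008,-0.3,0,0,0.01,-0.3,0]'  |grep -E 'pos|force'; python3 -m inch '[0,0,-0.2,0,0,0,0,0,0,0,0,0,0,0,0,0,0,0,0,0]'|grep -E 'pos|force'; python3 -c "
from h import *
st()
a=camera('side');cv2.imwrite('pics/s31.png',a)
a=camera('wrist');cv2.imwrite('pics/w31.png',a)
a=camera('top');cv2.imwrite('pics/t31.png',a)
"
```

```text
ee_pos: [461.8, -288.8, 126.3]
ft_force: [0.9, -0.8, -0.5]
ee_pos: [461.1, -289.5, 153.9]
ft_force: [0.1, -0.2, 0.6]
t 49.42 p [ 461.1 -289.5  153.9] rv [1.727 2.582 0.054] F [ 0.1 -0.2  0.6] w 16.9
```

View pics/s31.png

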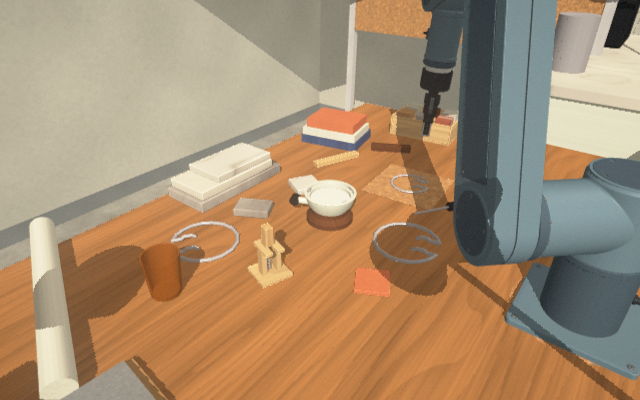

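View pics/w31.png

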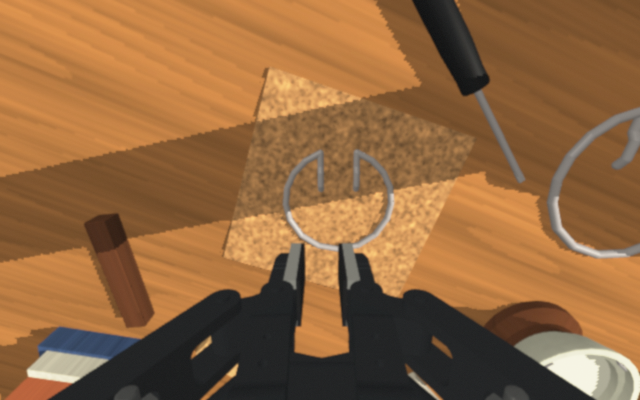

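View pics/t31.png

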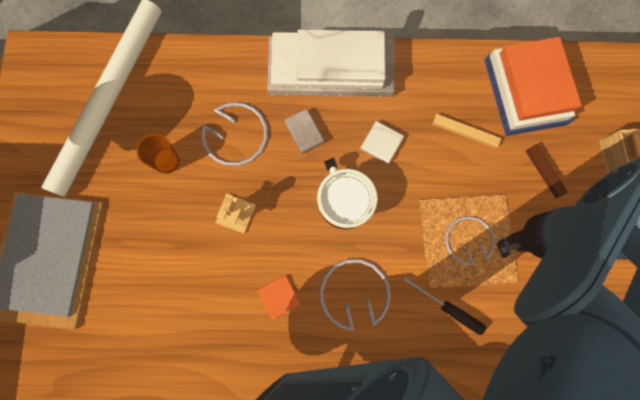

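```bash
python3 -c "
from h import *
print(onz('top',(470,241),7),onz('top',(237,205),116));s=st();print(np.abs(s['qd']).max())
print(robot.job_done())"
```

```text
[ 475.47966651 -267.05033914    7.        ] [528.57449824 241.95454884 116.        ]
t 49.58 p [ 461.2 -289.7  154.3] rv [1.727 2.581 0.054] F [0.4 0.1 0. ] w 16.8
0.004751846641577213
the job is handed in; nothing more can be done
None
```

I handed the job in at 49.6 s, with the freed ring flat on the cork mat and the pick hanging in its rest. The hand-in reports no verdict, so I can't say whether it passed.

**What I did**
- **Feeling for the glass:** I lowered the pick between the tails until it touched the glass, at about 59 mm above the bench, with roughly 3 N.
- **Freeing the ring:** I slid the toe under the arch of the +y tail (end_a) and drew it up. It snapped over at a little above 10 N on the last reading before the snap; the peak during the snap was not read. The other end came up with it, and both ends then sat on their teeth.
- **Above the rim:** I held the end there on the pick for about 1 s. Working from the toe's height, I put it at about 84–86 mm, but did not measure it directly.
- **Finishing:** I hung the pick back in its rest. Then I gripped the freed tail with the fingers, drew the ring out towards the gap, and laid it on the mat.

**Last checks**
- **Ring:** The top view puts its centre about 3 mm from the mat's centre. It looks flat in the side and wrist views.
- **Pick:** It stood upright in its rest in the close views taken just after release, and the last side view shows it still there.
- **Bystanders and arm:** The stones and tumbler look unmoved in the top view. The arm was clear and still, about 150 mm above the mat.

**Checks that disagreed**
- **Pick's grip position:** My last top-view figure was about 21 mm off the rest's position. It came from a hand-guessed pixel that gave much the same error before the pick was touched. I trusted the close wrist and side views instead.
- **Tool tilt:** The tool had drifted to about 3 degrees off vertical by the end. I allowed for this in the moves.

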